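# Open the bayonet cover of a bench vacuum unit and take out the spent filter

### The arm

A 6-joint arm with a two-finger parallel gripper is mounted at the origin on a cart in front of the work surface, level with it; the furniture and walls round the work are solid. World frame = base frame: x ahead of the robot, y to its left, z up, the work surface at z = 0. Lengths are in mm, angles in rad, forces in N, time in s.
With the tool pointing down it reaches from about 275 to 1000 mm from the base axis. Payload 8.4 kg.
Tool frame: the origin (TCP) lies at the very end of the fingers, on their centre line; the grasp point (between the pads) lies 19 mm behind it; z points along the fingers, y is the direction in which the jaws open and shut (so a half turn about z gives the same grasp; the last joint's range is limited). The gripper opens to 85 mm and grips with 20 to 120 N. Pads are 22 mm wide; open, the fingers measure 114 mm over their backs; the gripper's body (76 mm by 85 mm) begins 54 mm behind the grasp point. The pads swing forward as they close: fully open they stand 13 mm farther back than shut.
Start: joints at [1.204, 0.353, 1.633, -0, 1.155, -0.002], TCP at [222.975, 583.875, 231.281] pointing down, gripper open.
Joint ranges: [-2.63, 2.63], [-0.92, 2.1], [0.06, 2.66], [-1.3, 4.44], [0, 2.69], [-3.02, 3.02]. Speed limits (rad/s): [2.22, 2.22, 2.79, 3.14, 3.14, 3.14].

### API

Orientations are given as [roll, pitch, yaw] about the fixed x, y, z axes, in that order (R = Rz(yaw) Ry(pitch) Rx(roll)).
In Python, from rig import r gives the robot as it stands.
- The arm moves only by the tool move_arm, never from a script. Its argument "increments" is a list of rows, each an object of numbers: "tx", "ty", "tz": the shift along the tool's x, y, z in cm; "rx", "ry", "rz": the turn, a rotation vector about the tool's x, y, z in degrees; "gripper": the gripper's target within -1 to 1 (fully open at 1, half-way at 0, shut at -1). A call has 1 to 12 rows; each row shifts and turns the commanded pose from where the row before left it, along the tool's axes as they then stand; what a row does not reach is not made up. A row lasts 1/10 s, in which the tool goes at most 50 mm and 8.59 degrees, less where a joint would pass 70% of its speed; a pose out of reach is approached as far as the arm can. A call is refused whole if a number of a shift passes 5 or a number of a turn 8.59, either way. A call with a gripper value outside its range is refused whole. The fingers move at their own pace and stop on an object; "squeeze" is the grip in N (left out, the last holds). Time passes only in rows, so rows that do not move let the fingers close. It gives the time, the measured TCP pose, the force and the opening at its end, in the units of the state.
- r.sense(): the state, without advancing time (a new reading comes with each control period).
- r.grab_frame(name): name is "side" or "top"; returns (picture, depth): 480x640x3 uint8, red, green, blue; 480x640 float32, mm along the optical axis (not along the pixel's ray), 0 where there is no reading.
- r.camera_model(name): a dict with "fx", "fy", "cx", "cy" (pixels), "k1" (the pictures are not rectified: a ray, as slopes to the right and down, at radius r is drawn at 1 + k1 r^2 times it, then the intrinsics apply), "R" (3x3) and "t" (3): a world point X has camera coordinates R X + t. Camera axes: x right, y down, z forward; pixel columns grow to the right and rows downward; lengths in mm; the calibration is good to about 2 mm. A picture is of the moment at which its call begins. camera_model takes no time and is no camera call.
- r.sign_off(): hands the job in, once; it reports no verdict.
Trained networks look in the newest picture that a camera, given by its name, has taken for a name from the list of things; names that differ only in an ending like _2 or _b are one class to them, and where a whole thing is asked for, a point or a joint stands for the part that bears it (a point fixed in the world has none). Each returns a list of dicts, best first, with "confidence" (0 to 1); they miss things now and then, are a little off and sometimes report something else, mostly with a low value. They report only what shows in the picture. A call takes as long as a camera call. They do not tell look-alikes from the thing itself.
- r.cut_out(query, camera): "mask" (480x640 bool, what is visible of it) and "bbox" ([left, top, right, bottom] in pixels, round what is visible of it).
- r.place_of(query, camera): "location" ([row, column] in pixels: a listed point, or the origin of a listed thing).
The state is a dict: "clock": time; "qpos": joint angles; "qvel": joint speeds; "joint_efforts": joint torques, N m; "eef_pos": TCP position; "tcp_rot": TCP orientation; "contact_force": force on the tool from outside, world axes, zero at the start; "wrist_torque": the same for the moment, N m; "opening": opening from 0.0 (shut) to 1.0 (fully open).
Only numpy, scipy, OpenCV 4.12 (cv2) and the standard library are available. Lean on these libraries where they do the work, as an engineer would, in place of code of your own. Each camera call takes 0.05 s, during which the arm holds its last target. There are 200 camera calls.

### The job

The filter of the small vacuum unit on the bench is spent. Unlock its bayonet cover (press it in against its spring, turn it anticlockwise about a quarter turn until it meets the stop, let it come out again) without forcing it, lift it off, and set it down without dropping it, upright on its open end on the bare bench top. Then pull the spent filter cartridge out by its knob and put it in the grey tub standing in front of the unit, leaving the tub standing and the two vials and the brass weight undisturbed.

Things in the scene. Friction and masses are not known exactly. Their poses are not given: they have to be found in the camera images.
- vacuum_unit: Grey bench vacuum unit, 170 (x) x 200 (y) x 97 mm high, fixed. Origin on the bench under its middle, z up; its low front faces its own -x. The front panel slopes 30 degrees down to the front; the round filter housing stands square on it. Beside it (68 mm and more to +y of its axis) sit a gauge, a rocker switch and a small knob, all under 16 mm high above the panel.
- filter_neck: Filter housing; origin on the panel at its foot, axes as neck_mouth. The cover's three lug pins sit in notches of L-shaped channels, held out by a spring: locked, it can neither turn nor lift. Pressed in 4.5 mm or more (8 N at first, 11.5 N at 4.5 mm; hard bottom at 6 mm) it turns anticlockwise seen from outside (positive about z) to a hard stop after about 82 degrees.
- neck_mouth (a point): Centre of the top of the aluminium neck, under the cover at first. z is the housing's axis, out of the neck: upward, leaning 30 degrees to the unit's front; y is the unit's y. Neck 54 mm wide, bore 30 mm, 40 mm above the panel. From 70 degrees of turn on, the cover's pins stand under open slots: the spring then pushes it out about 6 mm when let go, and it comes off along z, clear after 40 mm.
- cover_grip (a point): Centre of the grip bar on the black bayonet cover: bar 14 (x) x 46 (y) x 27 (z) mm on the cover's flat top; z is the cover's axis, away from the housing. It lies 49.5 mm above the open lower edge and 12.5 mm above the flat top. Cover: cap of 67 mm diameter, 63 mm high with the bar, 90 to 140 g, hollow below. Locked, its axes are parallel to those of neck_mouth.
- cover_foot (a point): Centre of the cover's open lower edge, axes as cover_grip (z towards the bar). It is at z = 0 when the cover stands upright on the bench, and 11.5 mm below the neck's mouth when locked.
- cover: The whole black cover; same point and axes as cover_foot.
- cartridge_knob (a point): Centre of the round white knob (16 mm diameter x 18 mm) on the spent filter cartridge: pleated white cylinder 26 mm diameter x 31 mm, 49 mm high with the knob, 35 g. z along its axis; body's underside 40 mm below this point, its top 9 mm below. It stands loosely on a spring seat in the bore; with the cover off, this point is about 17 mm outside the mouth. Draw it out 34 mm along the neck's axis.
- tub_rim (a point): Centre of the mouth of the grey open discard tub: 72 mm outer diameter, 88 mm high, about 50 mm clear inside; this point is 88 mm above its underside, z up. The tub is loose (250 g).
- clear_bench (a point): Middle of a clear patch of bare bench top, 120 mm across, towards the right end of the bench beyond the tub; at bench height, fixed. The cover may be set down here or on any other free bench top.
- vial_a: Bystander: small glass vial with a white cap, 25 mm diameter x 51 mm, standing; origin under it.
- vial_r: Bystander: small glass vial with a red cap, 27 mm diameter x 56 mm, standing; origin under it.
- brass_weight: Bystander: brass balance weight, 22 mm diameter x 38 mm, standing; origin under it.
There are look-alikes about, which are no part of the job. What is shaped like the cover but pink or turquoise is not meant.

How it is judged:
By the outcome, as a careful person would: the job done as asked, in the order asked, and still so for the second after the job is handed in, with the robot touching nothing.
It also fails if it takes over 61 s, if anything falls off the work surface, if the arm or the gripper's body presses on something with over 40 N, if the wrist force passes 120 N, or if a joint passes its speed limit or range.

## Working session

There is one attempt and no reset: what is moved stays moved. The work goes in short steps, Python scripts to look and compute and a tool call to move; the robot and the scene stay as the last step left them, time stands still between calls to the robot, and variables do not carry over. Pictures are saved under pics/ and viewed, about 8 in all and at most 12, crops included, and the job is handed in when it is done.

Besides the shell and the picture viewer there is one more tool, called as a command line: name --argument value ..., lists and objects as JSON in quotes. move_arm: Moves the arm, as the interface text tells. Its arguments: {"type":"object","properties":{"increments":{"type":"array","items":{"type":"object","properties":{"tx":{"type":"number"},"ty":{"type":"number"},"tz":{"type":"number"},"rx":{"type":"number"},"ry":{"type":"number"},"rz":{"type":"number"},"gripper":{"type":"number"}}}},"squeeze":{"type":"number"}},"required":["increments"]}

```bash
ls; mkdir -p pics
cat > h.py <<'E'
import numpy as np, cv2
from rig import r
from scipy.spatial.transform import Rotation as Ro
def ray(cam,row,col):
    m=r.camera_model(cam); xd=(col-m['cx'])/m['fx']; yd=(row-m['cy'])/m['fy']; x,y=xd,yd
    for _ in range(20):
        s=1+m['k1']*(x*x+y*y); x,y=xd/s,yd/s
    return m,np.array([x,y,1.])
def world(cam,row,col,d):
    m,v=ray(cam,row,col); return np.array(m['R']).T@(v*d-np.array(m['t']))
def rayw(cam,row,col):
    m,v=ray(cam,row,col); R=np.array(m['R']); return -R.T@np.array(m['t']),R.T@v
def onz(cam,row,col,z):
    o,d=rayw(cam,row,col); return o+d*(z-o[2])/d[2]
def tri(a,b):
    (o1,d1),(o2,d2)=rayw('side',*a),rayw('top',*b)
    A=np.stack([d1,-d2],1); s=np.linalg.lstsq(A,o2-o1,rcond=None)[0]
    p,q=o1+d1*s[0],o2+d2*s[1]; return (p+q)/2,np.linalg.norm(p-q)
def cloud(cam,dep,mask=None):
    m=r.camera_model(cam); ok=dep>0
    if mask is not None: ok&=mask
    rr,cc=np.nonzero(ok); K=np.array([[m['fx'],0,m['cx']],[0,m['fy'],m['cy']],[0,0,1]])
    xd=(cc-m['cx'])/m['fx']; yd=(rr-m['cy'])/m['fy']; x,y=xd.copy(),yd.copy()
    for _ in range(20):
        s=1+m['k1']*(x*x+y*y); x,y=xd/s,yd/s
    d=dep[rr,cc]; return (np.stack([x*d,y*d,d],1)-np.array(m['t']))@np.array(m['R']),rr,cc
def pix(cam,X):
    m=r.camera_model(cam); p=np.array(m['R'])@X+m['t']; x,y=p[:2]/p[2]; s=1+m['k1']*(x*x+y*y)
    return m['fy']*y*s+m['cy'],m['fx']*x*s+m['cx']
E
cat > a.py <<'E'
from h import *
np.set_printoptions(precision=1,suppress=True)
D={}
for c in ('side','top'):
    p,d=r.grab_frame(c); D[c]=d; cv2.imwrite(f'pics/{c}0.png',p[:,:,::-1]); np.savez(f'{c}0.npz',p=p,d=d)
for q in ['cover_grip','cover_foot','neck_mouth','vacuum_unit','tub_rim','clear_bench','vial_a','vial_r','brass_weight']:
    L={}
    for c in ('side','top'):
        L[c]=r.place_of(q,c)[:3]
        for o in L[c]:
            rr,cc=o['location']; i,j=int(min(max(rr,0),479)),int(min(max(cc,0),639))
            print(q,c,round(o['confidence'],2),np.array([rr,cc]),world(c,rr,cc,D[c][i,j]))
    if L['side'] and L['top']: print('  tri',*tri(L['side'][0]['location'],L['top'][0]['location']))
print(r.sense()); 
for c in ('side','top'): m=r.camera_model(c); print(c,-np.array(m['R']).T@m['t'],np.array(m['R'])[2],m['fx'])
E
python3 a.py
```

```text
pics
cover_grip side 0.76 [274.2 283.6] [437.2 -47.   52.7]
cover_grip side 0.71 [216.8 363.1] [680.1 -73.   55.1]
cover_grip side 0.65 [188.9 234.6] [510.1 100.5 140. ]
cover_grip top 0.81 [279.8 294.5] [448.6 -46.8  62.2]
cover_grip top 0.78 [242.4 212.7] [511.8 102.1 145.9]
cover_grip top 0.68 [163.8 304.2] [683.  -62.1  63.5]
  tri [447.6 -43.6  45.5] 6.017889963308728
cover_foot side 0.77 [297.1 284.6] [417.9 -60.7  24.5]
cover_foot side 0.72 [325.1 273.9] [358.7 -79.8  17.4]
cover_foot side 0.71 [238.5 363.2] [666.9 -81.8  15.3]
cover_foot top 0.9 [215.6 289.6] [577.2 -34.5  58.8]
cover_foot top 0.8 [235.6 209.4] [526.1 111.6 131.3]
cover_foot top 0.74 [164.3 307.3] [682.5 -68.3  61.6]
  tri [579.5   4.  -98.4] 74.09895699159529
neck_mouth side 0.3 [250.7 407. ] [ 632.6 -184.6   37. ]
neck_mouth top 0.73 [236.7 205.2] [524.1 119.8 129.3]
  tri [559.3 -37.7  90.3] 331.5399766546791
vacuum_unit side 0.88 [236.2 223.1] [499.1 127.4  42. ]
vacuum_unit top 0.89 [231.9 193.3] [535.1 146.8 111.8]
vacuum_unit top 0.47 [236.1 205.5] [525.2 119.3 129.4]
  tri [548.3 170.9   5.2] 0.063114
[... 863 characters left out ...]
op 0.58 [189.7 366.1] [ 634.  -188.6   50.3]
vial_r top 0.44 [162.  356.4] [ 689.4 -168.1   58.7]
  tri [ 640.9 -187.7    6.1] 9.706351908842768
brass_weight side 0.65 [327.5 275.5] [361.7 -80.5  10.9]
{'clock': 1.0, 'qpos': array([ 1.2,  0.4,  1.6, -0. ,  1.2, -0. ]), 'qvel': array([ 0., -0.,  0.,  0., -0., -0.]), 'joint_efforts': array([ -0. , -60.5, -34.2,  -0. ,   0. ,   0. ]), 'eef_pos': array([223. , 583.9, 231.3]), 'tcp_rot': array([3.1, 0. , 2.8]), 'contact_force': array([ 0.1, -0.3,  0.1]), 'wrist_torque': array([ 0., -0.,  0.]), 'opening': 0.9974902863269287}
side [-134.7 -434.5  516.6] [ 0.8  0.4 -0.5] 512.9355500976685
top [ 402.   -96.5 1187. ] [ 0.1  0.  -1. ] 568.8689217230516
```

```bash
python3 -c "
import cv2
a=cv2.imread('pics/side0.png')[130:380,150:510];b=cv2.imread('pics/top0.png')[110:330,110:480]
cv2.imwrite('pics/v1.png',cv2.resize(a,None,fx=2.2,fy=2.2));cv2.imwrite('pics/v2.png',cv2.resize(b,None,fx=2.1,fy=2.1))"
```

```text
(no output)
```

View pics/v1.png

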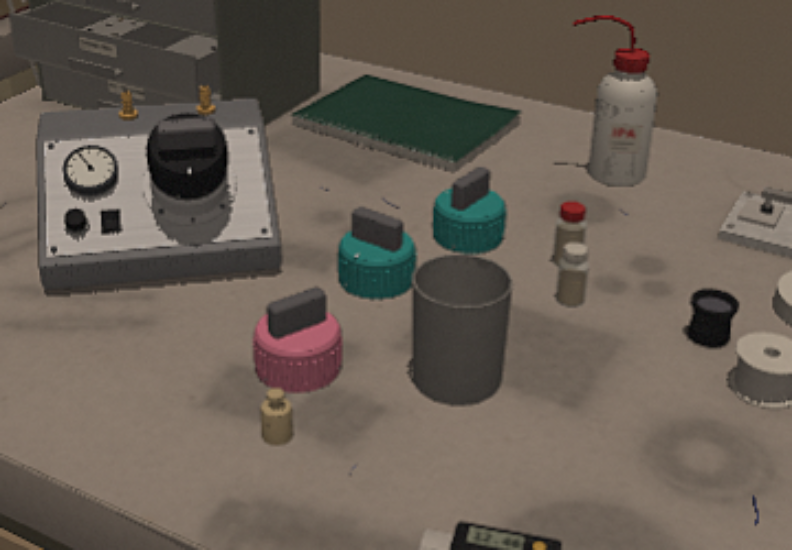

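View pics/v2.png

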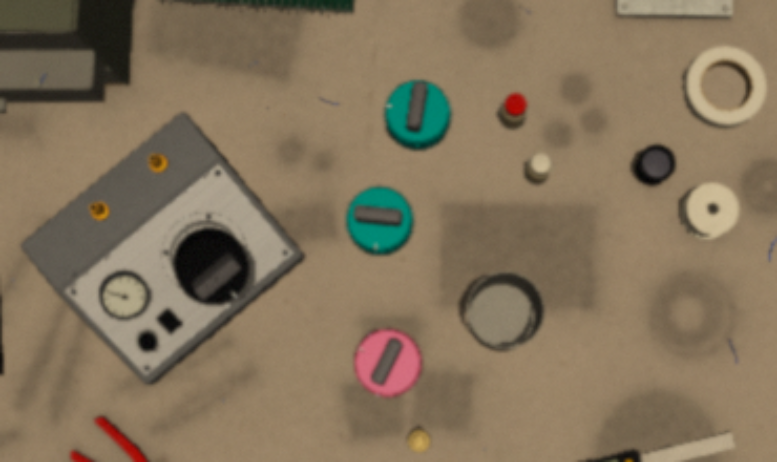

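The side picture shows the unit at the left with the black cover at about (row 200, col 235). There are two turquoise look-alikes and one pink one. The tub is at about (250-310, 360), with the vials behind it and the brass weight in front of the pink cover. Next I'll fit the panel plane and the cover's axis.

```bash
cat > b.py <<'E'
from h import *
np.set_printoptions(precision=3,suppress=True)
print('grip tri',*tri((188.9,234.6),(242.4,212.7)))
for c in ('top','side'):
    z=np.load(c+'0.npz'); d=z['d']; r.grab_frame(c)
    m=max(r.cut_out('vacuum_unit',c),key=lambda o:o['confidence'])['mask']
    P,rr,cc=cloud(c,d,m); P=P[(P[:,2]>25)&(P[:,2]<110)]
    rng=np.random.default_rng(0);best=None
    for _ in range(3000):
        a=P[rng.choice(len(P),3,0)]; n=np.cross(a[1]-a[0],a[2]-a[0]); l=np.linalg.norm(n)
        if l<1: continue
        n/=l; n*=np.sign(n[2])
        if abs(n[2]-.866)>.05: continue
        k=abs((P-a[0])@n)<2.5
        if best is None or k.sum()>best.sum(): best=k
    Q=P[best]; c0=Q.mean(0); n=np.linalg.svd(Q-c0)[2][2]; n*=np.sign(n[2])
    # yaw from rect outline in plane
    yaw=np.arctan2(-n[1],-n[0]); rect=cv2.minAreaRect(P[:,:2].astype(np.float32))
    print(c,len(Q),'n',n,'tilt',np.degrees(np.arccos(n[2])),'yaw',np.degrees(yaw),'rect',rect,'c0',c0)
    # cover pts: above panel >25mm
    A,_,_=cloud(c,d,m|True); h=(A-c0)@n
    near=(np.linalg.norm(A[:,:2]-[520,105],axis=1)<75)
    rgb=z['p'][d>0].astype(int)
    C=A[near&(h>44)]; hh=h[near&(h>44)]
    print(' heights hist',np.histogram(hh,bins=np.arange(44,92,4)))
    T=C[hh>65]; print(' bar top',T.mean(0),len(T),hh.max())
    if len(T)>5:
        U=T-T.mean(0); print(' bar dir',np.linalg.svd(U)[2][0], 'extent',np.ptp(U@np.linalg.svd(U)[2][0]))
    F=C[(hh>48)&(hh<58)]; print(' cap mean',F.mean(0))
E
python3 b.py
```

```text
grip tri [512.796 103.217 138.371] 0.698119780149706
top 3499 n [-0.376 -0.326  0.867] tilt 29.848007920548206 yaw 40.90807689391648 rect ((547.8685302734375, 170.08447265625), (173.27951049804688, 200.89224243164062), 40.835472106933594) c0 [531.731 154.355  67.96 ]
 heights hist (array([ 24,  23,  29,  49, 233, 347,  57,  12,  15,  16,  39]), array([44, 48, 52, 56, 60, 64, 68, 72, 76, 80, 84, 88]))
 bar top [517.953 106.405 132.358] 511 96.65596172952012
 bar dir [-0.642  0.766  0.027] extent 58.95462603265099
 cap mean [541.369 120.788 121.4  ]
side 3699 n [-0.38  -0.329  0.865] tilt 30.16613607278272 yaw 40.82350726055981 rect ((607.8314819335938, 215.3819580078125), (334.59417724609375, 203.12559509277344), 37.95113754272461) c0 [516.177 149.513  58.834]
 heights hist (array([ 40,  48,  54,  48, 178, 343,  35,  34,  36,  33,  45]), array([44, 48, 52, 56, 60, 64, 68, 72, 76, 80, 84, 88]))
 bar top [512.876 103.431 128.852] 566 94.12520694178993
 bar dir [-0.627  0.778  0.035] extent 58.53970092536585
 cap mean [509.551 101.353  99.206]
```

```bash
cat > c.py <<'E'
from h import *
np.set_printoptions(precision=1,suppress=True)
y=np.radians(40.87); t=np.radians(30)
R=Ro.from_euler('ZY',[y,-t]).as_matrix(); print(R)
for c,c0 in (('top',[531.7,154.4,68.]),('side',[516.2,149.5,58.8])):
    z=np.load(c+'0.npz'); A,_,_=cloud(c,z['d']); L=(A-[530,150,0])@R; h0=((np.array(c0)-[530,150,0])@R)[2]; L[:,2]-=h0
    near=np.linalg.norm(A[:,:2]-[515,105],axis=1)<60
    g=np.array([512.8,103.2,138.4]); print(c,'h0',h0,'grip loc',(g-[530,150,0])@R-[0,0,h0])
    for lo,hi in((62,69),(76,88),(87,95)):
        k=near&(L[:,2]>lo)&(L[:,2]<hi); Q=L[k]
        print(lo,hi,k.sum(),'lo/hi x',np.percentile(Q[:,0],[2,50,98]),'y',np.percentile(Q[:,1],[2,50,98]),'z',np.median(Q[:,2]))
E
python3 c.py
```

```text
[[ 0.7 -0.7 -0.4]
 [ 0.6  0.8 -0.3]
 [ 0.5  0.   0.9]]
top h0 56.807401786291884 grip loc [ 31.4 -24.1  84.9]
62 69 546 lo/hi x [ 2.4 39.2 61.2] y [-53.9 -24.7   4.3] z 64.7678653195337
76 88 69 lo/hi x [25.5 37.4 39.1] y [-47.2 -24.3  -1.6] z 84.90980738765475
87 95 163 lo/hi x [24.7 31.8 38.3] y [-46.6 -25.4  -2.9] z 90.52262854168362
side h0 56.30363367303781 grip loc [ 31.4 -24.1  85.4]
62 69 493 lo/hi x [ 1.7 20.5 60.4] y [-53.4 -23.7   4.9] z 65.01328934940807
76 88 110 lo/hi x [24.6 26.5 29. ] y [-45.8 -24.7  -2.3] z 82.24299233868285
87 95 177 lo/hi x [25.7 31.5 38.9] y [-45.9 -23.7  -2.7] z 90.40884770125024
```

```bash
cat >> h.py <<'E'
def cur():
    s=r.sense(); return np.array(s['eef_pos']),Ro.from_euler('xyz',s['tcp_rot']).as_matrix(),s
U=Ro.from_euler('ZY',[np.radians(40.87),-np.radians(30)]).as_matrix()
def hs(x,y,h): # housing axis frame: offsets from axis, height above panel
    return np.array([530,150,0])+U@np.array([31.7+x,-24.5+y,56.2+h])
def toolR(yawturn,flip=0): # tool grasping bar: z=-n, jaw axis = cover x after turning by yawturn deg
    q=Ro.from_euler('z',yawturn+180*flip,degrees=True).as_matrix()
    jx=U@q[:,0]; z=-U[:,2]; return np.stack([np.cross(jx,z),jx,z],1)
def plan(p,R,N,p0=None,R0=None):
    if p0 is None: p0,R0,_=cur()
    w=Ro.from_matrix(R0.T@R).as_rotvec()/N; M=np.zeros((3,3)); Rk=R0.copy(); 
    for k in range(N): M+=Rk; Rk=Rk@Ro.from_rotvec(w).as_matrix()
    s=np.linalg.solve(M,p-p0); print(f'N={N} shift cm',np.round(s/10,3),'turn deg',np.round(np.degrees(w),3))
    Rk=R0.copy();q=p0.copy();path=[]
    for k in range(N): q=q+Rk@s; Rk=Rk@Ro.from_rotvec(w).as_matrix(); path.append(q.round())
    return path
E
cat > d.py <<'E'
from h import *
np.set_printoptions(precision=3,suppress=True)
p,R,s=cur(); q=s['qpos']; print(s['tcp_rot'],p,s['clock'])
Z=lambda a:Ro.from_euler('z',a).as_matrix(); Y=lambda a:Ro.from_euler('y',a).as_matrix()
F=Z(q[0])@Y(q[1]+q[2])@Z(q[3])@Y(q[4])@Z(q[5]); print('fixed',F.T@R)
C=F.T@R
for flip in (0,1):
  for turn in (0,40,85):
    T=toolR(turn,flip)@C.T
    for q1 in (0.05,.15):
      for q23 in (1.7,2.1):
        M=(Z(q1)@Y(q23)).T@T; e=Ro.from_matrix(M).as_euler('ZYZ'); print(flip,turn,q1,q23,e, (e+[np.pi,0,np.pi])*[1,-1,1])
tp=hs(0,0,69+45); 
for flip in (0,1): print('target',tp,plan(tp,toolR(0,flip),12 if flip==0 else 20))
E
python3 d.py
```

```text
[3.142 0.    2.777] [223.006 583.879 231.281] 1.2
fixed [[ 0. -1.  0.]
 [ 1.  0.  0.]
 [-0.  0.  1.]]
0 0 0.05 1.7 [ 0.364  1.045 -0.784] [ 3.506 -1.045  2.358]
0 0 0.05 2.1 [ 0.511  0.68  -1.006] [ 3.653 -0.68   2.135]
0 0 0.15 1.7 [ 0.321  1.011 -0.675] [ 3.462 -1.011  2.467]
0 0 0.15 2.1 [ 0.464  0.64  -0.882] [ 3.605 -0.64   2.26 ]
0 40 0.05 1.7 [ 0.364  1.045 -1.482] [ 3.506 -1.045  1.659]
0 40 0.05 2.1 [ 0.511  0.68  -1.704] [ 3.653 -0.68   1.437]
0 40 0.15 1.7 [ 0.321  1.011 -1.373] [ 3.462 -1.011  1.769]
0 40 0.15 2.1 [ 0.464  0.64  -1.58 ] [ 3.605 -0.64   1.562]
0 85 0.05 1.7 [ 0.364  1.045 -2.268] [ 3.506 -1.045  0.874]
0 85 0.05 2.1 [ 0.511  0.68  -2.49 ] [ 3.653 -0.68   0.652]
0 85 0.15 1.7 [ 0.321  1.011 -2.158] [ 3.462 -1.011  0.983]
0 85 0.15 2.1 [ 0.464  0.64  -2.365] [ 3.605 -0.64   0.776]
1 0 0.05 1.7 [0.364 1.045 2.358] [ 3.506 -1.045  5.499]
1 0 0.05 2.1 [0.511 0.68  2.135] [ 3.653 -0.68   5.277]
1 0 0.15 1.7 [0.321 1.011 2.467] [ 3.462 -1.011  5.608]
1 0 0.15 2.1 [0.464 0.64  2.26 ] [ 3.605 -0.64   5.401]
1 40 0.05 1.7 [0.364 1.045 1.659] [ 3.506 -1.045  4.801]
1
[... 767 characters left out ...]
]), array([487., 138., 174.]), array([502.,  94., 163.])]
N=20 shift cm [ 1.476 -3.453  1.032] turn deg [ 0.496 -1.973 -7.362]
target [502.439  93.752 163.248] [array([197., 557., 221.]), array([175., 527., 211.]), array([157., 494., 200.]), array([144., 458., 190.]), array([136., 421., 180.]), array([133., 384., 171.]), array([135., 346., 163.]), array([142., 308., 155.]), array([154., 272., 149.]), array([171., 237., 144.]), array([192., 205., 140.]), array([218., 175., 137.]), array([247., 149., 136.]), array([279., 127., 136.]), array([314., 110., 137.]), array([350.,  96., 140.]), array([388.,  88., 144.]), array([426.,  85., 149.]), array([465.,  87., 156.]), array([502.,  94., 163.])]
```

move_arm --increments '[{"tx": -4.2, "ty": -2.25, "tz": 0.1, "rx": -2.45, "ry": -0.6, "rz": 2.3, "gripper": 0}, {"tx": -4.2, "ty": -2.25, "tz": 0.1, "rx": -2.45, "ry": -0.6, "rz": 2.3}, {"tx": -4.2, "ty": -2.25, "tz": 0.1, "rx": -2.45, "ry": -0.6, "rz": 2.3}, {"tx": -4.2, "ty": -2.25, "tz": 0.1, "rx": -2.45, "ry": -0.6, "rz": 2.3}, {"tx": -4.2, "ty": -2.25, "tz": 0.1, "rx": -2.45, "ry": -0.6, "rz": 2.3}, {"tx": -4.2, "ty": -2.25, "tz": 0.1, "rx": -2.45, "ry": -0.6, "rz": 2.3}, {"tx": -4.2, "ty": -2.25, "tz": 0.1, "rx": -2.45, "ry": -0.6, "rz": 2.3}, {"tx": -4.2, "ty": -2.25, "tz": 0.1, "rx": -2.45, "ry": -0.6, "rz": 2.3}, {"tx": -4.2, "ty": -2.25, "tz": 0.1, "rx": -2.45, "ry": -0.6, "rz": 2.3}, {"tx": -4.2, "ty": -2.25, "tz": 0.1, "rx": -2.45, "ry": -0.6, "rz": 2.3}, {"tx": -4.2, "ty": -2.25, "tz": 0.1, "rx": -2.45, "ry": -0.6, "rz": 2.3}, {"tz": 0}]' --squeeze 60

```text
invalid input
```

```bash
cat > e.py <<'E'
from h import *
import sys
np.set_printoptions(precision=3,suppress=True)
h,turn,N=float(sys.argv[1]),float(sys.argv[2]),int(sys.argv[3])
p,R,s=cur(); print(p,'q',s['qpos'],'f',s['contact_force'],'along n',U[:,2]@s['contact_force'],'open',s['opening'],s['clock'])
L=U.T@(p-hs(0,0,0)); print('axis frame xyz',L,'rot err to target deg',np.degrees(Ro.from_matrix(R.T@toolR(turn)).as_rotvec()))
print(plan(hs(0,0,h),toolR(turn),N))
E
python3 e.py 114 0 2
```

```text
[223.006 583.879 231.281] q [ 1.204  0.353  1.633 -0.     1.155 -0.002] f [0.891 0.111 0.641] along n 0.181706332386394 open 1.000019056177887 1.2
axis frame xyz [128.765 553.477 118.216] rot err to target deg [-29.385  -7.387  27.575]
N=2 shift cm [-23.862 -15.699   1.791] turn deg [-14.692  -3.694  13.788]
[array([390., 352., 213.]), array([502.,  94., 163.])]
```

move_arm --increments '[{"tx": -4.2, "ty": -2.25, "tz": 0.1, "rx": -2.45, "ry": -0.6, "rz": 2.3, "gripper": 0}, {"tx": -4.2, "ty": -2.25, "tz": 0.1, "rx": -2.45, "ry": -0.6, "rz": 2.3, "gripper": 0}, {"tx": -4.2, "ty": -2.25, "tz": 0.1, "rx": -2.45, "ry": -0.6, "rz": 2.3, "gripper": 0}, {"tx": -4.2, "ty": -2.25, "tz": 0.1, "rx": -2.45, "ry": -0.6, "rz": 2.3, "gripper": 0}, {"tx": -4.2, "ty": -2.25, "tz": 0.1, "rx": -2.45, "ry": -0.6, "rz": 2.3, "gripper": 0}, {"tx": -4.2, "ty": -2.25, "tz": 0.1, "rx": -2.45, "ry": -0.6, "rz": 2.3, "gripper": 0}, {"tx": -4.2, "ty": -2.25, "tz": 0.1, "rx": -2.45, "ry": -0.6, "rz": 2.3, "gripper": 0}, {"tx": -4.2, "ty": -2.25, "tz": 0.1, "rx": -2.45, "ry": -0.6, "rz": 2.3, "gripper": 0}, {"tx": -4.2, "ty": -2.25, "tz": 0.1, "rx": -2.45, "ry": -0.6, "rz": 2.3, "gripper": 0}, {"tx": -4.2, "ty": -2.25, "tz": 0.1, "rx": -2.45, "ry": -0.6, "rz": 2.3, "gripper": 0}, {"tx": -4.2, "ty": -2.25, "tz": 0.1, "rx": -2.45, "ry": -0.6, "rz": 2.3, "gripper": 0}]' --squeeze 60

```text
clock: 2.3
eef_pos: [483.7, 138.9, 178.7]
tcp_rot: [2.662, 0.009, 2.326]
contact_force: [0.1, 1.4, 0.6]
opening: 0.501
```

```bash
python3 e.py 114 0 2
```

```text
[483.711 138.94  178.672] q [ 0.084  0.077  2.237  0.606  0.515 -1.159] f [0.148 1.41  0.61 ] along n 0.01078884461074276 open 0.5009004585099848 2.3
axis frame xyz [ 21.055  46.425 119.655] rot err to target deg [-2.502 -0.708  2.355]
N=2 shift cm [-2.291 -1.114  0.297] turn deg [-1.251 -0.354  1.178]
[array([493., 116., 171.]), array([502.,  94., 163.])]
```

move_arm --increments '[{"tx": -2.29, "ty": -1.11, "tz": 0.3, "rx": -1.25, "ry": -0.35, "rz": 1.18, "gripper": 0}, {"tx": -2.29, "ty": -1.11, "tz": 0.3, "rx": -1.25, "ry": -0.35, "rz": 1.18, "gripper": 0}, {"tx": 0, "ty": 0, "tz": 0, "rx": 0, "ry": 0, "rz": 0, "gripper": 0}]'

```text
clock: 2.6
eef_pos: [502.1, 93.4, 161.8]
tcp_rot: [2.621, -0.002, 2.282]
contact_force: [0.3, 0.2, 1.1]
opening: 0.502
```

```bash
python3 e.py 69 0 3
python3 - <<'E'
from h import *
for c in('side','top'):
    p,d=r.grab_frame(c); cv2.imwrite(f'pics/{c}1.png',p[:,:,::-1])
a=cv2.imread('pics/side1.png')[120:280,150:330];b=cv2.imread('pics/top1.png')[170:330,130:310]
cv2.imwrite('pics/v3.png',np.hstack([cv2.resize(x,(400,356),interpolation=cv2.INTER_CUBIC) for x in (a,b)]))
E
```

```text
[502.068  93.4   161.816] q [-0.053  0.132  2.247  0.792  0.506 -1.418] f [0.32  0.217 1.063] along n 0.7283666950015658 open 0.5017300144195744 2.6
axis frame xyz [ -1.158  -0.024 113.016] rot err to target deg [-0.201 -0.055 -0.173]
N=3 shift cm [-0.     0.042  1.467] turn deg [-0.067 -0.018 -0.058]
[array([508.,  98., 149.]), array([514., 103., 137.]), array([519., 108., 124.])]
```

View pics/v3.png

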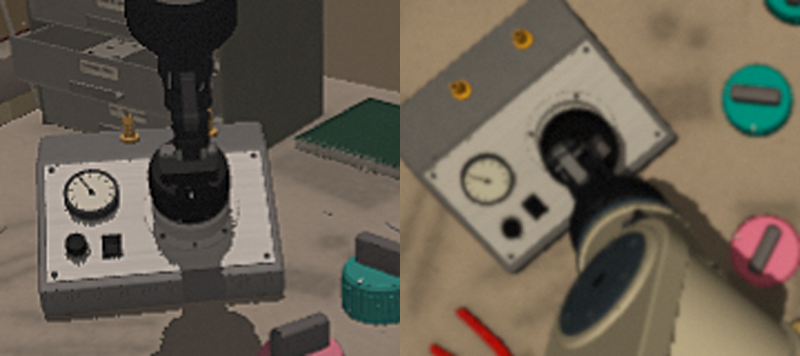

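The side crop shows the fingers right above the black cover's bar. Joint 6 would end near its limit after the turn, so I'll use the half-turn-equivalent grasp.

move_arm --increments '[{"tx": 0, "ty": 0, "tz": 0, "rx": 0, "ry": 0, "rz": 8.55, "gripper": 0}, {"tx": 0, "ty": 0, "tz": 0, "rx": 0, "ry": 0, "rz": 8.55, "gripper": 0}, {"tx": 0, "ty": 0, "tz": 0, "rx": 0, "ry": 0, "rz": 8.55, "gripper": 0}, {"tx": 0, "ty": 0, "tz": 0, "rx": 0, "ry": 0, "rz": 8.55, "gripper": 0}, {"tx": 0, "ty": 0, "tz": 0, "rx": 0, "ry": 0, "rz": 8.55, "gripper": 0}, {"tx": 0, "ty": 0, "tz": 0, "rx": 0, "ry": 0, "rz": 8.55, "gripper": 0}, {"tx": 0, "ty": 0, "tz": 0, "rx": 0, "ry": 0, "rz": 8.55, "gripper": 0}, {"tx": 0, "ty": 0, "tz": 0, "rx": 0, "ry": 0, "rz": 8.55, "gripper": 0}, {"tx": 0, "ty": 0, "tz": 0, "rx": 0, "ry": 0, "rz": 8.55, "gripper": 0}, {"tx": 0, "ty": 0, "tz": 0, "rx": 0, "ry": 0, "rz": 8.55, "gripper": 0}, {"tx": 0, "ty": 0, "tz": 0, "rx": 0, "ry": 0, "rz": 8.55, "gripper": 0}, {"tx": 0, "ty": 0, "tz": 0, "rx": 0, "ry": 0, "rz": 8.55, "gripper": 0}]'

```text
clock: 3.9
eef_pos: [501.4, 97.3, 163.3]
tcp_rot: [-3.012, -0.506, 0.458]
contact_force: [-0.1, 0.1, 0.6]
opening: 0.499
```

move_arm --increments '[{"tx": 0, "ty": 0, "tz": 0, "rx": 0, "ry": 0, "rz": 8.55, "gripper": 0}, {"tx": 0, "ty": 0, "tz": 0, "rx": 0, "ry": 0, "rz": 8.55, "gripper": 0}, {"tx": 0, "ty": 0, "tz": 0, "rx": 0, "ry": 0, "rz": 8.55, "gripper": 0}, {"tx": 0, "ty": 0, "tz": 0, "rx": 0, "ry": 0, "rz": 8.55, "gripper": 0}, {"tx": 0, "ty": 0, "tz": 0, "rx": 0, "ry": 0, "rz": 8.55, "gripper": 0}, {"tx": 0, "ty": 0, "tz": 0, "rx": 0, "ry": 0, "rz": 8.55, "gripper": 0}, {"tx": 0, "ty": 0, "tz": 0, "rx": 0, "ry": 0, "rz": 8.55, "gripper": 0}, {"tx": 0, "ty": 0, "tz": 0, "rx": 0, "ry": 0, "rz": 8.55, "gripper": 0}, {"tx": 0, "ty": 0, "tz": 0, "rx": 0, "ry": 0, "rz": 8.55, "gripper": 0}, {"tx": 0, "ty": 0, "tz": 0, "rx": 0, "ry": 0, "rz": 0, "gripper": 0}]'

```text
clock: 4.9
eef_pos: [501.4, 97.2, 163.2]
tcp_rot: [-2.621, -0.001, -0.848]
contact_force: [-0.7, -0.2, 0.1]
opening: 0.495
```

```bash
sed -i 's/flip=0)/flip=1)/' h.py; python3 e.py 69 0 3
```

```text
[501.429  97.196 163.245] q [-0.045  0.129  2.247  0.788  0.508  1.723] f [-0.654 -0.222  0.14 ] along n 0.4408392353741131 open 0.49534497407170885 4.9
axis frame xyz [  1.29    3.265 113.253] rot err to target deg [0.166 0.205 0.496]
N=3 shift cm [0.112 0.041 1.475] turn deg [0.055 0.068 0.165]
[array([507., 101., 150.]), array([513., 105., 137.]), array([519., 108., 124.])]
```

move_arm --increments '[{"tx": 0.17, "ty": 0.06, "tz": 1.45, "rx": 0.05, "ry": 0.07, "rz": 0.2, "gripper": 0}, {"tx": 0.17, "ty": 0.06, "tz": 1.45, "rx": 0.05, "ry": 0.07, "rz": 0.2, "gripper": 0}, {"tx": 0, "ty": 0, "tz": 1.4, "rx": 0, "ry": 0, "rz": 0, "gripper": 0}, {"tx": 0, "ty": 0, "tz": 0, "rx": 0, "ry": 0, "rz": 0, "gripper": 0}, {"tx": 0, "ty": 0, "tz": 0, "rx": 0, "ry": 0, "rz": 0, "gripper": 0}]'

```text
clock: 5.4
eef_pos: [518.8, 107.5, 125.0]
tcp_rot: [-2.62, -0.001, -0.852]
contact_force: [0.3, 0.5, 0.3]
opening: 0.495
```

```bash
python3 e.py 69 0 1
```

```text
[518.82  107.456 124.96 ] q [-0.016  0.232  2.244  0.938  0.426  1.584] f [0.288 0.522 0.338] along n 0.0129608183883393 open 0.4945698986025506 5.4
axis frame xyz [-0.651 -0.356 70.165] rot err to target deg [0.106 0.086 0.302]
N=1 shift cm [-0.035 -0.065  0.116] turn deg [0.106 0.086 0.302]
[array([519., 108., 124.])]
```

move_arm --increments '[{"tx": 0, "ty": -0.05, "tz": 0, "rx": 0.1, "ry": 0.1, "rz": 0.3, "gripper": -1}, {"tx": 0, "ty": 0, "tz": 0, "rx": 0, "ry": 0, "rz": 0, "gripper": -1}, {"tx": 0, "ty": 0, "tz": 0, "rx": 0, "ry": 0, "rz": 0, "gripper": -1}, {"tx": 0, "ty": 0, "tz": 0, "rx": 0, "ry": 0, "rz": 0, "gripper": -1}, {"tx": 0, "ty": 0, "tz": 0, "rx": 0, "ry": 0, "rz": 0, "gripper": -1}, {"tx": 0, "ty": 0, "tz": 0, "rx": 0, "ry": 0, "rz": 0, "gripper": -1}]' --squeeze 60

```text
clock: 6.0
eef_pos: [519.8, 107.1, 125.6]
tcp_rot: [-2.617, 0.0, -0.861]
contact_force: [-2.7, -0.8, 6.0]
opening: 0.15
```

```bash
python3 e.py 69 0 1
```

```text
[519.771 107.058 125.626] q [-0.016  0.231  2.244  0.945  0.423  1.586] f [-2.655 -0.786  6.022] along n 6.476353857061494 open 0.15014591697673182 6.0
axis frame xyz [ 0.08  -1.279 70.512] rot err to target deg [-0.062 -0.099 -0.179]
N=1 shift cm [-0.128  0.009  0.151] turn deg [-0.062 -0.099 -0.179]
[array([519., 108., 124.])]
```

move_arm --increments '[{"tx": 0, "ty": 0, "tz": 0.2, "rx": 0, "ry": 0, "rz": 0, "gripper": -1}, {"tx": 0, "ty": 0, "tz": 0.2, "rx": 0, "ry": 0, "rz": 0, "gripper": -1}, {"tx": 0, "ty": 0, "tz": 0.1, "rx": 0, "ry": 0, "rz": 0, "gripper": -1}, {"tx": 0, "ty": 0, "tz": 0, "rx": 0, "ry": 0, "rz": 0, "gripper": -1}, {"tx": 0, "ty": 0, "tz": 0, "rx": 0, "ry": 0, "rz": 0, "gripper": -1}]'

```text
clock: 6.5
eef_pos: [521.8, 108.7, 121.5]
tcp_rot: [-2.617, -0.0, -0.861]
contact_force: [-4.1, -1.6, 10.0]
opening: 0.148
```

```bash
python3 e.py 65.5 0 1
```

```text
[521.786 108.663 121.462] q [-0.012  0.243  2.243  0.965  0.415  1.568] f [-4.142 -1.576  9.987] along n 10.730694321052646 open 0.14770876915782422 6.5
axis frame xyz [ 0.227 -1.384 65.619] rot err to target deg [-0.077 -0.107 -0.174]
N=1 shift cm [-0.138  0.023  0.012] turn deg [-0.077 -0.107 -0.174]
[array([521., 110., 121.])]
```

move_arm --increments '[{"tx": 0, "ty": 0, "tz": 0.1, "rx": 0, "ry": 0, "rz": 0, "gripper": -1}, {"tx": 0, "ty": 0, "tz": 0, "rx": 0, "ry": 0, "rz": 0, "gripper": -1}, {"tx": 0, "ty": 0, "tz": 0, "rx": 0, "ry": 0, "rz": 0, "gripper": -1}]'

```text
clock: 6.8
eef_pos: [522.1, 109.0, 120.7]
tcp_rot: [-2.617, -0.0, -0.861]
contact_force: [-4.8, -1.8, 10.3]
opening: 0.147
```

```bash
python3 e.py 65.5 0 1
```

```text
[522.132 108.988 120.667] q [-0.011  0.245  2.243  0.969  0.413  1.564] f [-4.84  -1.775 10.334] along n 11.360490086568259 open 0.14695355272714125 6.8
axis frame xyz [ 0.24  -1.365 64.693] rot err to target deg [-0.082 -0.108 -0.175]
N=1 shift cm [-0.136  0.024 -0.081] turn deg [-0.082 -0.108 -0.175]
[array([521., 110., 121.])]
```

move_arm --increments '[{"tx": 0, "ty": 0, "tz": 0.08, "rx": 0, "ry": 0, "rz": 0, "gripper": -1}, {"tx": 0, "ty": 0, "tz": 0, "rx": 0, "ry": 0, "rz": 0, "gripper": -1}, {"tx": 0, "ty": 0, "tz": 0, "rx": 0, "ry": 0, "rz": -3, "gripper": -1}, {"tx": 0, "ty": 0, "tz": 0, "rx": 0, "ry": 0, "rz": -3, "gripper": -1}, {"tx": 0, "ty": 0, "tz": 0, "rx": 0, "ry": 0, "rz": -3, "gripper": -1}, {"tx": 0, "ty": 0, "tz": 0, "rx": 0, "ry": 0, "rz": -3, "gripper": -1}, {"tx": 0, "ty": 0, "tz": 0, "rx": 0, "ry": 0, "rz": 0, "gripper": -1}]'

```text
clock: 7.5
eef_pos: [522.7, 108.9, 120.6]
tcp_rot: [-2.626, -0.107, -0.678]
contact_force: [-9.5, -6.7, 22.1]
opening: 0.146
```

```bash
sed -i "s/^L=U/print('F axis frame',U.T@s['contact_force'],'M',U.T@s['wrist_torque']); L=U/" e.py; python3 e.py 64.5 12 1
```

```text
[522.733 108.902 120.625] q [-0.011  0.245  2.243  0.972  0.412  1.35 ] f [-9.465 -6.668 22.06 ] along n 24.864556005719734 open 0.14626403704981272 7.5
F axis frame [ 1.053  1.152 24.865] M [0.185 0.501 0.083]
axis frame xyz [ 0.564 -1.823 64.458] rot err to target deg [-0.093 -0.198 -0.07 ]
N=1 shift cm [-0.19   0.018 -0.005] turn deg [-0.093 -0.198 -0.07 ]
[array([521., 110., 120.])]
```

move_arm --increments '[{"tx": 0, "ty": 0, "tz": -0.06, "rx": 0, "ry": 0, "rz": -3, "gripper": -1}, {"tx": 0, "ty": 0, "tz": 0, "rx": 0, "ry": 0, "rz": -3, "gripper": -1}, {"tx": 0, "ty": 0, "tz": 0, "rx": 0, "ry": 0, "rz": -3, "gripper": -1}, {"tx": 0, "ty": 0, "tz": 0, "rx": 0, "ry": 0, "rz": -3, "gripper": -1}, {"tx": 0, "ty": 0, "tz": 0, "rx": 0, "ry": 0, "rz": -3, "gripper": -1}, {"tx": 0, "ty": 0, "tz": 0, "rx": 0, "ry": 0, "rz": 0, "gripper": -1}]'

```text
clock: 8.1
eef_pos: [522.5, 109.0, 120.7]
tcp_rot: [-2.665, -0.231, -0.445]
contact_force: [-5.1, -2.5, 12.4]
opening: 0.148
```

```bash
python3 e.py 64.5 27 1
```

```text
[522.472 108.952 120.709] q [-0.011  0.245  2.243  0.97   0.413  1.09 ] f [-5.099 -2.538 12.389] along n 13.487023227012115 open 0.14770020871546125 8.1
F axis frame [ 1.417  1.418 13.487] M [ 0.165 -0.067  0.088]
axis frame xyz [ 0.464 -1.614 64.613] rot err to target deg [-0.032 -0.167 -0.077]
N=1 shift cm [-0.165 -0.032  0.011] turn deg [-0.032 -0.167 -0.077]
[array([521., 110., 120.])]
```

Turning freely at about 13 N with little torque, so I'll continue.

move_arm --increments '[{"tx": 0, "ty": 0, "tz": 0, "rx": 0, "ry": 0, "rz": -4, "gripper": -1}, {"tx": 0, "ty": 0, "tz": 0, "rx": 0, "ry": 0, "rz": -4, "gripper": -1}, {"tx": 0, "ty": 0, "tz": 0, "rx": 0, "ry": 0, "rz": -4, "gripper": -1}, {"tx": 0, "ty": 0, "tz": 0, "rx": 0, "ry": 0, "rz": -4, "gripper": -1}, {"tx": 0, "ty": 0, "tz": 0, "rx": 0, "ry": 0, "rz": -4, "gripper": -1}, {"tx": 0, "ty": 0, "tz": 0, "rx": 0, "ry": 0, "rz": -3, "gripper": -1}, {"tx": 0, "ty": 0, "tz": 0, "rx": 0, "ry": 0, "rz": 0, "gripper": -1}]'

```text
clock: 8.8
eef_pos: [522.9, 109.6, 121.2]
tcp_rot: [-2.785, -0.396, -0.059]
contact_force: [-4.0, 1.6, 14.7]
opening: 0.149
```

```bash
python3 e.py 64.5 50 1
```

```text
[522.859 109.586 121.229] q [-0.011  0.245  2.242  0.97   0.414  0.689] f [-3.963  1.577 14.651] along n 13.670600213265859 open 0.14903809065549284 8.8
F axis frame [ 5.624  3.786 13.671] M [ 0.696 -0.814 -0.01 ]
axis frame xyz [ 1.336 -1.389 64.71 ] rot err to target deg [-0.041 -0.189 -0.073]
N=1 shift cm [-0.192 -0.02   0.02 ] turn deg [-0.041 -0.189 -0.073]
[array([521., 110., 120.])]
```

move_arm --increments '[{"tx": 0.02, "ty": -0.1, "tz": 0, "rx": 0, "ry": 0, "rz": -4, "gripper": -1}, {"tx": 0, "ty": 0, "tz": 0, "rx": 0, "ry": 0, "rz": -4, "gripper": -1}, {"tx": 0, "ty": 0, "tz": 0, "rx": 0, "ry": 0, "rz": -4, "gripper": -1}, {"tx": 0, "ty": 0, "tz": 0, "rx": 0, "ry": 0, "rz": -4, "gripper": -1}, {"tx": 0, "ty": 0, "tz": 0, "rx": 0, "ry": 0, "rz": -4, "gripper": -1}, {"tx": 0, "ty": 0, "tz": 0, "rx": 0, "ry": 0, "rz": -3, "gripper": -1}, {"tx": 0, "ty": 0, "tz": 0, "rx": 0, "ry": 0, "rz": 0, "gripper": -1}]'

```text
clock: 9.5
eef_pos: [522.8, 110.6, 121.6]
tcp_rot: [-2.974, -0.501, 0.372]
contact_force: [-3.8, 1.2, 13.7]
opening: 0.147
```

```bash
python3 e.py 64.5 73 1
```

```text
[522.775 110.594 121.562] q [-0.008  0.244  2.242  0.968  0.413  0.292] f [-3.844  1.236 13.715] along n 12.926660638504982 open 0.1472362029908528 9.5
F axis frame [ 5.041  3.45  12.927] M [ 0.754 -0.804 -0.001]
axis frame xyz [ 2.019 -0.571 64.7  ] rot err to target deg [ 0.02  -0.176 -0.073]
N=1 shift cm [-0.21   0.005  0.019] turn deg [ 0.02  -0.176 -0.073]
[array([521., 110., 120.])]
```

move_arm --increments '[{"tx": 0, "ty": -0.08, "tz": 0, "rx": 0, "ry": 0, "rz": -2, "gripper": -1}, {"tx": 0, "ty": 0, "tz": 0, "rx": 0, "ry": 0, "rz": -2, "gripper": -1}, {"tx": 0, "ty": 0, "tz": 0, "rx": 0, "ry": 0, "rz": -2, "gripper": -1}, {"tx": 0, "ty": 0, "tz": 0, "rx": 0, "ry": 0, "rz": -1, "gripper": -1}, {"tx": 0, "ty": 0, "tz": 0, "rx": 0, "ry": 0, "rz": -1, "gripper": -1}, {"tx": 0, "ty": 0, "tz": 0, "rx": 0, "ry": 0, "rz": 0, "gripper": -1}]'

```text
clock: 10.1
eef_pos: [522.6, 111.1, 121.6]
tcp_rot: [-3.051, -0.519, 0.529]
contact_force: [-3.1, 0.5, 13.1]
opening: 0.147
```

```bash
python3 e.py 64.5 81 1
```

```text
[522.582 111.086 121.644] q [-0.007  0.243  2.242  0.968  0.412  0.156] f [-3.115  0.523 13.054] along n 12.3115853268909 open 0.14748306805022984 10.1
F axis frame [ 4.784  2.434 12.312] M [ 0.46  -0.61  -0.158]
axis frame xyz [ 2.212 -0.073 64.683] rot err to target deg [ 0.078 -0.174 -0.159]
N=1 shift cm [-0.22   0.028  0.018] turn deg [ 0.078 -0.174 -0.159]
[array([521., 110., 120.])]
```

move_arm --increments '[{"tx": 0, "ty": 0, "tz": 0, "rx": 0, "ry": 0, "rz": -0.7, "gripper": -1}, {"tx": 0, "ty": -0.05, "tz": -0.3, "rx": 0, "ry": 0, "rz": 0, "gripper": -1}, {"tx": 0, "ty": 0, "tz": -0.3, "rx": 0, "ry": 0, "rz": 0.7, "gripper": -1}, {"tx": 0, "ty": 0, "tz": -0.3, "rx": 0, "ry": 0, "rz": 0, "gripper": -1}, {"tx": 0, "ty": 0, "tz": -0.3, "rx": 0, "ry": 0, "rz": 0, "gripper": -1}, {"tx": 0, "ty": 0, "tz": 0, "rx": 0, "ry": 0, "rz": 0, "gripper": -1}]'

```text
clock: 10.7
eef_pos: [517.3, 107.3, 131.4]
tcp_rot: [-3.051, -0.518, 0.529]
contact_force: [1.3, 4.3, 6.5]
opening: 0.148
```

```bash
python3 e.py 76 81 1
```

```text
[517.33  107.327 131.447] q [-0.016  0.215  2.246  0.921  0.431  0.199] f [1.301 4.347 6.464] along n 3.6844034266836125 open 0.14829587460066807 10.7
F axis frame [6.547 2.436 3.684] M [ 0.345 -1.018 -0.059]
axis frame xyz [ 1.545  0.521 76.388] rot err to target deg [ 0.089 -0.103 -0.171]
N=1 shift cm [-0.144  0.076  0.039] turn deg [ 0.089 -0.103 -0.171]
[array([517., 106., 130.])]
```

move_arm --increments '[{"tx": 0.08, "ty": -0.02, "tz": -0.5, "rx": 0, "ry": 0, "rz": 0, "gripper": -1}, {"tx": 0, "ty": 0, "tz": -0.5, "rx": 0, "ry": 0, "rz": 0, "gripper": -1}, {"tx": 0, "ty": 0, "tz": -0.5, "rx": 0, "ry": 0, "rz": 0, "gripper": -1}, {"tx": 0, "ty": 0, "tz": 0, "rx": 0, "ry": 0, "rz": 0, "gripper": -1}]'

```text
clock: 11.1
eef_pos: [511.0, 102.5, 144.1]
tcp_rot: [-3.051, -0.516, 0.529]
contact_force: [-0.4, 0.1, -1.9]
opening: 0.147
```

```bash
python3 e.py 91 81 1
```

```text
[510.969 102.537 144.068] q [-0.028  0.18   2.248  0.864  0.458  0.252] f [-0.442  0.109 -1.925] along n -1.5355973273049461 open 0.14676062604462395 11.1
F axis frame [-1.19   0.372 -1.536] M [ 0.003  0.287 -0.002]
axis frame xyz [ 0.975  1.061 91.291] rot err to target deg [ 0.081  0.002 -0.189]
N=1 shift cm [-0.079  0.12   0.029] turn deg [ 0.081  0.002 -0.189]
[array([511., 101., 143.])]
```

move_arm --increments '[{"tx": 0, "ty": 0, "tz": -0.8, "rx": 0, "ry": 0, "rz": 0, "gripper": -1}, {"tx": 0, "ty": 0, "tz": -0.8, "rx": 0, "ry": 0, "rz": 0, "gripper": -1}, {"tx": 0, "ty": 0, "tz": -0.8, "rx": 0, "ry": 0, "rz": 0, "gripper": -1}, {"tx": 0, "ty": 0, "tz": -0.8, "rx": 0, "ry": 0, "rz": 0, "gripper": -1}, {"tx": 0, "ty": 0, "tz": -1, "rx": 0, "ry": 0, "rz": 0, "gripper": -1}, {"tx": 0, "ty": 0, "tz": -1, "rx": 0, "ry": 0, "rz": 0, "gripper": -1}, {"tx": 0, "ty": 0, "tz": 0, "rx": 0, "ry": 0, "rz": 0, "gripper": -1}]'

```text
clock: 11.8
eef_pos: [492.1, 85.5, 190.5]
tcp_rot: [-3.052, -0.518, 0.529]
contact_force: [-1.0, 0.8, -0.4]
opening: 0.144
```

```bash
cat > f.py <<'E'
from h import *
np.set_printoptions(precision=3,suppress=True)
p,R,s=cur(); print(p,s['qpos'],s['contact_force'],s['opening'],s['clock'])
# cover tilt relative: cover foot is along tool z; foot below TCP = 65.5-28.5-... 
A=np.array([430,-60,290.]); yaw0=None
Rt=[]
for yaw in (30,60,90,0,-30,120):
    Rd=Ro.from_euler('xyz',[180,0,yaw],degrees=True).as_matrix()
    print(yaw, 'angle', np.degrees(Ro.from_matrix(R.T@Rd).magnitude()))
E
python3 f.py; python3 e.py 140 81 1
```

```text
[492.112  85.466 190.539] [-0.077  0.06   2.243  0.718  0.569  0.38 ] [-1.014  0.755 -0.44 ] 0.14440724962113882 11.8
30 angle 30.142626844841082
60 angle 41.11421832515231
90 angle 65.03367040654389
0 angle 43.4166077924186
-30 angle 67.95854497870882
120 angle 92.31482831267496
[492.112  85.466 190.539] q [-0.077  0.06   2.243  0.718  0.569  0.38 ] f [-1.014  0.755 -0.44 ] along n -0.2443391446757548 open 0.14440724962113882 11.8
F axis frame [-0.456  1.235 -0.244] M [-0.016  0.366  0.035]
axis frame xyz [  2.187   0.492 144.251] rot err to target deg [ 0.146 -0.122 -0.166]
N=1 shift cm [-0.209  0.082  0.425] turn deg [ 0.146 -0.122 -0.166]
[array([493.,  85., 186.])]
```

Run:
```python
from h import *
np.set_printoptions(precision=3,suppress=True)
Rd=Ro.from_euler('xyz',[180,0,30.3],degrees=True).as_matrix()
w=np.array([489,-100,240.])
print(plan(w,Rd,6)); print(plan(np.array([485,-335,110.]),Rd,6,w,Rd))
```

```text
N=6 shift cm [-1.32   2.568 -1.415] turn deg [-0.833 -4.947  0.222]
[array([491.,  54., 194.]), array([489.,  22., 200.]), array([489.,  -9., 207.]), array([488., -40., 216.]), array([488., -70., 227.]), array([ 489., -100.,  240.])]
N=6 shift cm [-2.034  3.348  2.167] turn deg [0. 0. 0.]
[array([ 488., -139.,  218.]), array([ 488., -178.,  197.]), array([ 487., -217.,  175.]), array([ 486., -257.,  153.]), array([ 486., -296.,  132.]), array([ 485., -335.,  110.])]
```

move_arm --increments '[{"tx": -1.32, "ty": 2.57, "tz": -1.42, "rx": -0.83, "ry": -4.95, "rz": 0.2, "gripper": -1}, {"tx": -1.32, "ty": 2.57, "tz": -1.42, "rx": -0.83, "ry": -4.95, "rz": 0.2, "gripper": -1}, {"tx": -1.32, "ty": 2.57, "tz": -1.42, "rx": -0.83, "ry": -4.95, "rz": 0.2, "gripper": -1}, {"tx": -1.32, "ty": 2.57, "tz": -1.42, "rx": -0.83, "ry": -4.95, "rz": 0.2, "gripper": -1}, {"tx": -1.32, "ty": 2.57, "tz": -1.42, "rx": -0.83, "ry": -4.95, "rz": 0.2, "gripper": -1}, {"tx": -1.32, "ty": 2.57, "tz": -1.42, "rx": -0.83, "ry": -4.95, "rz": 0.2, "gripper": -1}, {"tx": -2.0, "ty": 3.3, "tz": 1.5, "rx": 0, "ry": 0, "rz": 0, "gripper": -1}, {"tx": -2.0, "ty": 3.3, "tz": 1.5, "rx": 0, "ry": 0, "rz": 0, "gripper": -1}, {"tx": -2.0, "ty": 3.3, "tz": 1.5, "rx": 0, "ry": 0, "rz": 0, "gripper": -1}, {"tx": -2.0, "ty": 3.3, "tz": 1.5, "rx": 0, "ry": 0, "rz": 0, "gripper": -1}, {"tx": -2.0, "ty": 3.3, "tz": 1.5, "rx": 0, "ry": 0, "rz": 0, "gripper": -1}, {"tx": 0, "ty": 0, "tz": 0, "rx": 0, "ry": 0, "rz": 0, "gripper": -1}]'

```text
clock: 13.0
eef_pos: [485.4, -296.0, 161.6]
tcp_rot: [-3.139, 0.003, 0.529]
contact_force: [-0.2, 0.7, -1.3]
opening: 0.148
```

```bash
cat > g.py <<'E'
from h import *
import sys
np.set_printoptions(precision=3,suppress=True)
a=[float(v) for v in sys.argv[1:]]; p,R,s=cur(); print(p,np.degrees(s['tcp_rot']),'q',s['qpos'],'f',s['contact_force'],s['opening'],s['clock'])
Rd=Ro.from_euler('xyz',[180,0,a[3]],degrees=True).as_matrix(); print(plan(np.array(a[:3]),Rd,int(a[4])))
E
python3 g.py 485 -335 65 30.3 4
python3 - <<'E'
from h import *
p,d=r.grab_frame('side'); cv2.imwrite('pics/v4.png',cv2.resize(p[150:400,180:600,::-1],None,fx=1.7,fy=1.7)); np.savez('s4.npz',p=p,d=d)
p,d=r.grab_frame('top'); np.savez('t4.npz',p=p,d=d)
for q in ('cover_grip','cover_foot','neck_mouth','cartridge_knob','tub_rim'):
    for c in ('side','top'):
        for o in r.place_of(q,c)[:3]:
            rr,cc=o['location']; D=np.load(c[0]+'4.npz')['d']; print(q,c,round(o['confidence'],2),np.round(o['location'],1),world(c,rr,cc,D[int(rr),int(cc)]).round(1))
E
```

```text
[ 485.381 -296.024  161.608] [-179.876    0.197   30.282] q [-0.549  0.345  1.818 -0.002  0.982  0.495] f [-0.162  0.679 -1.251] 0.14827733808038485 13.0
N=4 shift cm [-0.494  0.84   2.415] turn deg [-0.031  0.049 -0.005]
[array([ 485., -306.,  137.]), array([ 485., -316.,  113.]), array([ 485., -325.,   89.]), array([ 485., -335.,   65.])]
cover_grip side 0.97 [232.2 320.4] [579.2 -34.5  58.2]
cover_grip side 0.79 [215.3 361.1] [674.7 -71.   60.2]
cover_grip side 0.71 [237.2 453.7] [ 464.9 -301.4  182. ]
cover_grip top 0.97 [161.4 306.1] [687.8 -65.9  64.3]
cover_grip top 0.75 [279.8 296.3] [448.6 -50.5  64.3]
cover_grip top 0.59 [213.4 293.7] [580.8 -42.9  64.7]
cover_foot side 0.79 [297.8 283.4] [416.4 -59.4  23.6]
cover_foot side 0.76 [255.4 321.2] [559.7 -47.7  22.9]
cover_foot side 0.68 [235.7 362.2] [659.9 -82.4  25.2]
cover_foot top 0.9 [166.9 309.5] [676.9 -72.9  62.8]
cover_foot top 0.39 [262.5 422.8] [ 444.8 -200.7  614.2]
neck_mouth side 0.76 [200.8 239.7] [527.8 105.5 108.3]
neck_mouth top 0.94 [233.6 209.2] [532.5 116.5 109.1]
neck_mouth top 0.66 [164.1 360.2] [ 689.9 -177.2   39.6]
neck_mouth top 0.62 [320.  307.9] [369.5 -74.   37.4]
cartridge_knob side 0.69 [198.9 234.2] [514.9 107.2 117. ]
cartridge_knob top 0.55 [236.2 212.1] [526.3 108.4 120.7]
tub_rim side 0.84 [256.4 360.6] [ 525.7 -141.2   68.6]
tub_rim side 0.52 [269.1 448.1] [ 451.1 -303.8  140.1]
```

View pics/v4.png

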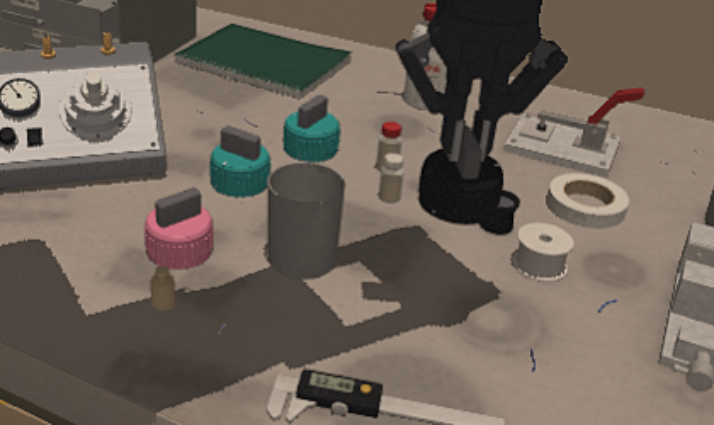

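move_arm --increments '[{"tx": -0.5, "ty": 0.84, "tz": 2.5, "rx": 0, "ry": 0, "rz": 0, "gripper": -1}, {"tx": -0.5, "ty": 0.84, "tz": 2.5, "rx": 0, "ry": 0, "rz": 0, "gripper": -1}, {"tx": -0.5, "ty": 0.84, "tz": 2.5, "rx": -0.1, "ry": 0.2, "rz": 0, "gripper": -1}, {"tx": -0.5, "ty": 0.84, "tz": 2.0, "rx": 0, "ry": 0, "rz": 0, "gripper": -1}, {"tx": 0, "ty": 0, "tz": 1.0, "rx": 0, "ry": 0, "rz": 0, "gripper": -1}, {"tx": 0, "ty": 0, "tz": 0.4, "rx": 0, "ry": 0, "rz": 0, "gripper": -1}, {"tx": 0, "ty": 0, "tz": 0, "rx": 0, "ry": 0, "rz": 0, "gripper": -1}]'

```text
clock: 14.3
eef_pos: [486.0, -331.3, 54.8]
tcp_rot: [3.141, -0.001, 0.532]
contact_force: [0.5, 0.7, -0.1]
opening: 0.146
```

```bash
python3 g.py 485 -335 43 30.3 1
```

```text
[ 485.985 -331.254   54.816] [179.988  -0.078  30.463] q [-0.601  0.515  1.841  0.002  0.785  0.436] f [ 0.503  0.681 -0.056] 0.14557932572349627 14.3
N=1 shift cm [-0.276  0.273  1.181] turn deg [ 0.012 -0.078  0.163]
[array([ 485., -335.,   43.])]
```

move_arm --increments '[{"tx": 0, "ty": 0, "tz": 0.4, "rx": 0, "ry": 0, "rz": 0, "gripper": -1}, {"tx": 0, "ty": 0, "tz": 0.4, "rx": 0, "ry": 0, "rz": 0, "gripper": -1}, {"tx": 0, "ty": 0, "tz": 0.2, "rx": 0, "ry": 0, "rz": 0, "gripper": -1}, {"tx": 0, "ty": 0, "tz": 0.1, "rx": 0, "ry": 0, "rz": 0, "gripper": -1}, {"tx": 0, "ty": 0, "tz": 0, "rx": 0, "ry": 0, "rz": 0, "gripper": -1}, {"tx": 0, "ty": 0, "tz": 0, "rx": 0, "ry": 0, "rz": 0, "gripper": -1}]'

```text
clock: 14.9
eef_pos: [486.0, -331.7, 43.9]
tcp_rot: [3.141, -0.002, 0.531]
contact_force: [-0.3, -0.6, -1.2]
opening: 0.147
```

```bash
python3 g.py 485 -335 43 30.3 1
```

```text
[ 486.025 -331.722   43.891] [179.959  -0.086  30.451] q [-0.602  0.532  1.845  0.002  0.764  0.436] f [-0.253 -0.609 -1.164] 0.14673427494377175 14.9
N=1 shift cm [-0.255  0.231  0.089] turn deg [ 0.041 -0.086  0.151]
[array([ 485., -335.,   43.])]
```

move_arm --increments '[{"tx": 0, "ty": 0, "tz": 0.15, "rx": 0, "ry": 0, "rz": 0, "gripper": -1}, {"tx": 0, "ty": 0, "tz": 0.1, "rx": 0, "ry": 0, "rz": 0, "gripper": -1}, {"tx": 0, "ty": 0, "tz": 0, "rx": 0, "ry": 0, "rz": 0, "gripper": -1}]'

```text
clock: 15.2
eef_pos: [486.2, -331.8, 43.3]
tcp_rot: [3.141, -0.002, 0.531]
contact_force: [-7.0, 4.0, 21.6]
opening: 0.148
```

move_arm --increments '[{"tx": 0, "ty": 0, "tz": -0.15, "rx": 0, "ry": 0, "rz": 0, "gripper": -1}, {"tx": 0, "ty": 0, "tz": 0, "rx": 0, "ry": 0, "rz": 0, "gripper": -1}, {"tx": 0, "ty": 0, "tz": 0, "rx": 0, "ry": 0, "rz": 0, "gripper": -0.5}, {"tx": 0, "ty": 0, "tz": 0, "rx": 0, "ry": 0, "rz": 0, "gripper": -0.2}, {"tx": 0, "ty": 0, "tz": 0, "rx": 0, "ry": 0, "rz": 0, "gripper": 0}, {"tx": 0, "ty": 0, "tz": 0, "rx": 0, "ry": 0, "rz": 0, "gripper": 0}]'

```text
clock: 15.8
eef_pos: [485.9, -331.7, 42.6]
tcp_rot: [3.141, -0.001, 0.531]
contact_force: [0.9, -0.2, -0.4]
opening: 0.5
```

move_arm --increments '[{"tx": 0, "ty": 0, "tz": -1, "rx": 0, "ry": 0, "rz": 0, "gripper": 0}, {"tx": 0, "ty": 0, "tz": -2, "rx": 0, "ry": 0, "rz": 0, "gripper": 0}, {"tx": 0, "ty": 0, "tz": -4, "rx": 0, "ry": 0, "rz": 0, "gripper": 0}, {"tx": 0, "ty": 0, "tz": -5, "rx": 0, "ry": 0, "rz": 0, "gripper": 0}, {"tx": 0, "ty": 0, "tz": -5, "rx": 0, "ry": 0, "rz": 0, "gripper": 0}]'

```text
clock: 16.3
eef_pos: [485.3, -331.4, 215.0]
tcp_rot: [3.141, -0.001, 0.532]
contact_force: [0.8, -1.1, -1.3]
opening: 0.502
```

```bash
cat > k.py <<'E'
from h import *
np.set_printoptions(precision=1,suppress=True)
D={}
for c in ('side','top'):
    p,d=r.grab_frame(c); D[c]=(p,d); np.savez(c[0]+'5.npz',p=p,d=d)
a=D['side'][0][150:270,170:310,::-1]; b=D['side'][0][200:340,370:520,::-1]
cv2.imwrite('pics/v5.png',np.hstack([cv2.resize(x,(400,350),interpolation=cv2.INTER_CUBIC) for x in (a,b)]))
for c in D:
    A,_,_=cloud(c,D[c][1]); L=(A-hs(0,0,0))@U
    k=(np.hypot(L[:,0],L[:,1])<30)
    for lo,hi in ((37,43),(46,51),(54,62),(60,70)):
        Q=L[k&(L[:,2]>lo)&(L[:,2]<hi)]
        if len(Q): print(c,lo,hi,len(Q),'x',np.percentile(Q[:,0],[3,50,97]),'y',np.percentile(Q[:,1],[3,50,97]),'z',np.median(Q[:,2]))
    C=A[(np.hypot(A[:,0]-485,A[:,1]+332)<60)&(A[:,2]>8)]; print(c,'cover pts x',np.percentile(C[:,0],[1,50,99]),'y',np.percentile(C[:,1],[1,50,99]),'z',np.percentile(C[:,2],[50,99]))
L={}
for q in ('cartridge_knob','neck_mouth','tub_rim'):
  for c in D:
    o=r.place_of(q,c)[:2]; L[q,c]=o; print(q,c,[(round(x['confidence'],2),np.round(x['location'],1)) for x in o])
  try:
    t,e=tri(L[q,'side'][0]['location'],L[q,'top'][0]['location']); print(' tri',t,e,'housing frame',U.T@(t-hs(0,0,0)))
  except Exception as ex: print(ex)
# tub circle from top: points with z 82..95 near
for c in D:
    A,_,_=cloud(c,D[c][1]); k=(np.hypot(A[:,0]-494,A[:,1]+159)<55)&(A[:,2]>82)&(A[:,2]<94); Q=A[k]
    cc,rad=cv2.minEnclosingCircle(Q[:,:2].astype(np.float32)); print('tub',c,k.sum(),cc,rad)
E
python3 k.py; python3 g.py 486 -331 200 30.3 1
```

```text
side 37 43 350 x [-24.   -4.3  22.8] y [-23.9   1.   24.4] z 39.24858703121419
side 46 51 76 x [-13.8  -6.5   5.4] y [-11.6   0.6  11.8] z 47.89086447555671
side 54 62 19 x [-8.6 -6.8  2.1] y [-6.7  1.1  7.6] z 57.80397832303902
side 60 70 62 x [-8.5 -2.3  6.3] y [-6.8  0.4  7.2] z 65.2832993721007
side cover pts x [445.4 460.4 511.7] y [-383.4 -337.9 -288.6] z [358.5 472.4]
top 37 43 319 x [-25.4   3.1  23.3] y [-24.4  -1.2  23.4] z 39.64215887190312
top 46 51 65 x [-11.9   2.4   9.3] y [-11.9  -1.7  12.7] z 48.027827874046885
top 54 62 9 x [-4.2  3.8  4.6] y [-5.2 -1.3  3.2] z 59.465302108686416
top 60 70 60 x [-9.8 -1.7  4.2] y [-6.7 -0.   6.8] z 64.99424610214223
top cover pts x [429.2 473.2 533. ] y [-386.6 -327.2 -276.4] z [605.5 633. ]
cartridge_knob side [(0.65, array([196.2, 233.2]))]
cartridge_knob top [(0.69, array([238.4, 211. ]))]
 tri [521.3 112.2 118.5] 3.3429474218052038 housing frame [ 0.4  1.6 62.1]
neck_mouth side [(0.61, array([204.6, 238. ]))]
neck_mouth top [(0.77, array([235.6, 207.4])), (0.52, array([265.6, 428.5]))]
 tri [532.6 119.3  95.3] 8.064779073154261 housing frame [ 0.3 -0.4 35.4]
tub_rim side [(0.8, array([260.3, 359.9])), (0.75, array([213.9, 236.4]))]
tub_rim top [(0.77, array([257.2, 351.4]))]
 tri [ 492.5 -156.5   84.2] 2.5334503170325386 housing frame [-187.9 -182.7  131.2]
tub side 390 (494.0067138671875, -155.0191650390625) 37.63469696044922
tub top 108 (492.58978271484375, -155.07858276367188) 36.0762825012207
[ 484.878 -331.17   211.291] [-179.894   -0.018   30.447] q [-0.602  0.315  1.735  0.001  1.093  0.436] f [-0.135 -0.488 -0.303] 0.4989447255342628 16.7
N=1 shift cm [0.105 0.044 1.129] turn deg [-0.106 -0.017  0.147]
[array([ 486., -331.,  200.])]
```

View pics/v5.png

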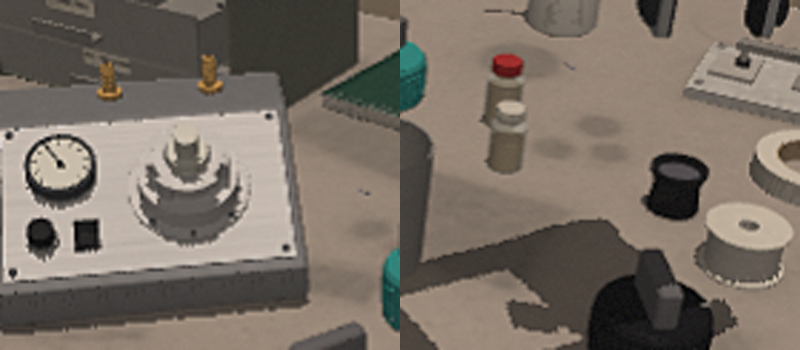

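The cover stands upright, and the left crop shows the cartridge's knob standing clear in the neck. Now to the knob.

Run:
```python
from h import *
np.set_printoptions(precision=3,suppress=True)
print(hs(-1,.3,120)); print(plan(hs(-1,.3,120),toolR(81),11))
```

```text
[499.319  91.449 167.944]
N=11 shift cm [ 1.959 -3.199  1.008] turn deg [ 0.451  2.687 -0.129]
[array([ 486., -294.,  201.]), array([ 486., -256.,  192.]), array([ 488., -218.,  185.]), array([ 489., -179.,  178.]), array([ 490., -141.,  173.]), array([ 492., -102.,  169.]), array([494., -64., 166.]), array([495., -25., 165.]), array([497.,  14., 165.]), array([498.,  53., 166.]), array([499.,  91., 168.])]
```

move_arm --increments '[{"tx": 1.96, "ty": -3.2, "tz": 0.9, "rx": 0.45, "ry": 2.7, "rz": -0.1, "gripper": -0.3}, {"tx": 1.96, "ty": -3.2, "tz": 0.9, "rx": 0.45, "ry": 2.7, "rz": -0.1, "gripper": -0.3}, {"tx": 1.96, "ty": -3.2, "tz": 0.9, "rx": 0.45, "ry": 2.7, "rz": -0.1, "gripper": -0.3}, {"tx": 1.96, "ty": -3.2, "tz": 1, "rx": 0.45, "ry": 2.7, "rz": -0.1, "gripper": -0.3}, {"tx": 1.96, "ty": -3.2, "tz": 1, "rx": 0.45, "ry": 2.7, "rz": -0.1, "gripper": -0.3}, {"tx": 1.96, "ty": -3.2, "tz": 1, "rx": 0.45, "ry": 2.7, "rz": -0.1, "gripper": -0.3}, {"tx": 1.96, "ty": -3.2, "tz": 1, "rx": 0.45, "ry": 2.7, "rz": -0.1, "gripper": -0.3}, {"tx": 1.96, "ty": -3.2, "tz": 1, "rx": 0.45, "ry": 2.7, "rz": -0.1, "gripper": -0.3}, {"tx": 1.96, "ty": -3.2, "tz": 1, "rx": 0.45, "ry": 2.7, "rz": -0.1, "gripper": -0.3}, {"tx": 1.96, "ty": -3.2, "tz": 1, "rx": 0.45, "ry": 2.7, "rz": -0.1, "gripper": -0.3}, {"tx": 1.96, "ty": -3.2, "tz": 1, "rx": 0.45, "ry": 2.7, "rz": -0.1, "gripper": -0.3}, {"tx": 0, "ty": 0, "tz": 0, "rx": 0, "ry": 0, "rz": 0, "gripper": -0.3}]'

```text
clock: 17.9
eef_pos: [498.6, 93.7, 171.4]
tcp_rot: [-3.049, -0.518, 0.529]
contact_force: [-0.1, -0.8, -0.7]
opening: 0.353
```

```bash
python3 e.py 75 81 1
python3 - <<'E'
from h import *
print(plan(hs(-1,.3,75),toolR(81),4))
E
```

```text
[498.555  93.694 171.354] q [-0.055  0.108  2.249  0.774  0.522  0.331] f [-0.125 -0.806 -0.727] along n -0.3183828822897154 open 0.3534198439222711 17.9
F axis frame [-0.902 -0.528 -0.318] M [0.004 0.238 0.07 ]
axis frame xyz [  1.477   2.497 122.508] rot err to target deg [-0.041 -0.101 -0.172]
N=1 shift cm [-0.114  0.273  4.75 ] turn deg [-0.041 -0.101 -0.172]
[array([517., 107., 129.])]
N=4 shift cm [-0.054  0.065  1.188] turn deg [-0.01  -0.025 -0.043]
[array([503.,  97., 161.]), array([507., 100., 150.]), array([512., 103., 140.]), array([516., 106., 129.])]
```

move_arm --increments '[{"tx": -0.04, "ty": 0.05, "tz": 1.2, "rx": 0, "ry": 0, "rz": 0, "gripper": -0.3}, {"tx": -0.04, "ty": 0.05, "tz": 1.2, "rx": 0, "ry": 0, "rz": 0, "gripper": -0.3}, {"tx": -0.04, "ty": 0.05, "tz": 1.2, "rx": 0, "ry": 0, "rz": 0, "gripper": -0.3}, {"tx": -0.04, "ty": 0.05, "tz": 1.1, "rx": 0, "ry": 0, "rz": 0, "gripper": -0.3}, {"tx": 0, "ty": 0, "tz": 0, "rx": 0, "ry": 0, "rz": 0, "gripper": -0.3}]'

```text
clock: 18.4
eef_pos: [518.3, 103.3, 129.6]
tcp_rot: [-3.051, -0.517, 0.527]
contact_force: [0.3, 0.8, -0.2]
opening: 0.349
```

```bash
python3 e.py 52 81 1;python3 - <<'E'
from h import *
for c in('side','top'):
    p,d=r.grab_frame(c); cv2.imwrite(f'pics/{c}6.png',p[:,:,::-1])
a=cv2.imread('pics/side6.png')[150:240,190:290];b=cv2.imread('pics/top6.png')[190:280,160:260]
cv2.imwrite('pics/v6.png',np.hstack([cv2.resize(x,(400,360),interpolation=cv2.INTER_CUBIC) for x in (a,b)]))
E
```

```text
[518.289 103.303 129.584] q [-0.025  0.22   2.245  0.925  0.433  0.188] f [ 0.297  0.786 -0.163] along n -0.5103510693317386 open 0.34937958217824916 18.4
F axis frame [ 0.558  0.4   -0.51 ] M [-0.023  0.195 -0.022]
axis frame xyz [-1.04  -3.149 75.729] rot err to target deg [ 0.144 -0.043 -0.276]
N=1 shift cm [ 0.05  -0.334  2.372] turn deg [ 0.144 -0.043 -0.276]
[array([526., 114., 110.])]
```

View pics/v6.png

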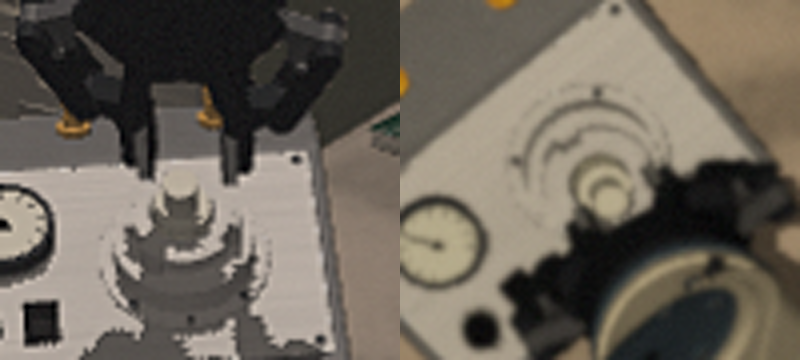

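move_arm --increments '[{"tx": 0.03, "ty": -0.28, "tz": 0.6, "rx": 0, "ry": 0, "rz": 0, "gripper": -0.3}, {"tx": 0, "ty": 0, "tz": 0.7, "rx": 0, "ry": 0, "rz": 0, "gripper": -0.3}, {"tx": 0, "ty": 0, "tz": 0.6, "rx": 0, "ry": 0, "rz": 0, "gripper": -0.3}, {"tx": 0, "ty": 0, "tz": 0.3, "rx": 0, "ry": 0, "rz": 0, "gripper": -0.3}, {"tx": 0, "ty": 0, "tz": 0, "rx": 0, "ry": 0, "rz": 0, "gripper": -0.3}]'

```text
clock: 19.0
eef_pos: [526.0, 113.5, 112.3]
tcp_rot: [-3.052, -0.519, 0.528]
contact_force: [-0.4, 0.3, -1.0]
opening: 0.35
```

```bash
python3 e.py 52 81 1
```

```text
[525.986 113.488 112.326] q [0.001 0.267 2.242 1.014 0.394 0.113] f [-0.361  0.329 -0.962] along n -0.8039370980369696 open 0.35025992549158685 19.0
F axis frame [-0.531  0.485 -0.804] M [0.01  0.24  0.041]
axis frame xyz [ 1.144 -0.484 54.54 ] rot err to target deg [ 0.184 -0.184 -0.219]
N=1 shift cm [-0.121 -0.03   0.254] turn deg [ 0.184 -0.184 -0.219]
[array([526., 114., 110.])]
```

move_arm --increments '[{"tx": -0.05, "ty": 0, "tz": 0.25, "rx": 0, "ry": 0, "rz": 0, "gripper": -0.3}, {"tx": 0, "ty": 0, "tz": 0, "rx": 0, "ry": 0, "rz": 0, "gripper": -1}, {"tx": 0, "ty": 0, "tz": 0, "rx": 0, "ry": 0, "rz": 0, "gripper": -1}, {"tx": 0, "ty": 0, "tz": 0, "rx": 0, "ry": 0, "rz": 0, "gripper": -1}, {"tx": 0, "ty": 0, "tz": 0, "rx": 0, "ry": 0, "rz": 0, "gripper": -1}, {"tx": 0, "ty": 0, "tz": 0, "rx": 0, "ry": 0, "rz": 0, "gripper": -1}]' --squeeze 40

```text
clock: 19.6
eef_pos: [526.7, 113.9, 110.5]
tcp_rot: [-3.053, -0.52, 0.528]
contact_force: [0.1, -0.3, 0.5]
opening: 0.162
```

```bash
python3 e.py 100 81 5
```

```text
[526.675 113.911 110.532] q [0.002 0.272 2.242 1.026 0.39  0.101] f [ 0.094 -0.332  0.471] along n 0.481208401160933 open 0.1618182912462956 19.6
F axis frame [ 0.109 -0.312  0.481] M [0.149 0.189 0.046]
axis frame xyz [ 0.938 -0.615 52.588] rot err to target deg [ 0.21  -0.229 -0.212]
N=5 shift cm [-0.018 -0.007 -0.948] turn deg [ 0.042 -0.046 -0.042]
[array([523., 111., 119.]), array([519., 108., 127.]), array([515., 105., 135.]), array([512., 101., 143.]), array([508.,  98., 151.])]
```

Opening is 13.8 mm nominal, so the knob is held. Drawing it out along the axis.

move_arm --increments '[{"tx": 0, "ty": 0, "tz": -0.5, "rx": 0, "ry": 0, "rz": 0, "gripper": -1}, {"tx": 0, "ty": 0, "tz": -0.8, "rx": 0, "ry": 0, "rz": 0, "gripper": -1}, {"tx": 0, "ty": 0, "tz": -0.9, "rx": 0, "ry": 0, "rz": 0, "gripper": -1}, {"tx": 0, "ty": 0, "tz": -0.9, "rx": 0, "ry": 0, "rz": 0, "gripper": -1}, {"tx": 0, "ty": 0, "tz": -1, "rx": 0, "ry": 0, "rz": 0, "gripper": -1}, {"tx": 0, "ty": 0, "tz": -1, "rx": 0, "ry": 0, "rz": 0, "gripper": -1}, {"tx": 0, "ty": 0, "tz": -1, "rx": 0, "ry": 0, "rz": 0, "gripper": -1}, {"tx": 0, "ty": 0, "tz": 0, "rx": 0, "ry": 0, "rz": 0, "gripper": -1}]'

```text
clock: 20.4
eef_pos: [503.5, 93.5, 164.4]
tcp_rot: [-3.054, -0.521, 0.528]
contact_force: [-0.1, -0.5, 1.1]
opening: 0.164
```

```bash
python3 g.py 493 -155.5 190 30.3 8
python3 - <<'E'
from h import *
p,d=r.grab_frame('side'); a=p[90:240,180:330,::-1]
cv2.imwrite('pics/v7.png',cv2.resize(a,(450,450),interpolation=cv2.INTER_CUBIC))
E
```

```text
[503.547  93.533 164.351] [-175.007  -29.877   30.252] q [-0.052  0.127  2.25   0.803  0.5    0.302] f [-0.064 -0.5    1.134] 0.1636581935811642 20.4
N=8 shift cm [-1.555  2.575 -0.93 ] turn deg [-0.608 -3.733  0.157]
[array([502.,  62., 163.]), array([501.,  31., 162.]), array([499.,  -1., 164.]), array([498., -32., 166.]), array([496., -63., 170.]), array([495., -94., 175.]), array([ 494., -125.,  182.]), array([ 493., -156.,  190.])]
```

View pics/v7.png

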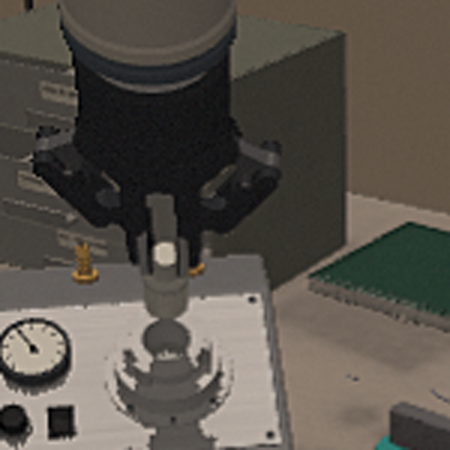

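The cartridge is held, aligned and clear of the neck. Moving it over the tub.

move_arm --increments '[{"tx": -1.55, "ty": 2.57, "tz": -0.95, "rx": -0.6, "ry": -3.73, "rz": 0.15, "gripper": -1}, {"tx": -1.55, "ty": 2.57, "tz": -0.95, "rx": -0.6, "ry": -3.73, "rz": 0.15, "gripper": -1}, {"tx": -1.55, "ty": 2.57, "tz": -0.95, "rx": -0.6, "ry": -3.73, "rz": 0.15, "gripper": -1}, {"tx": -1.55, "ty": 2.57, "tz": -0.95, "rx": -0.6, "ry": -3.73, "rz": 0.15, "gripper": -1}, {"tx": -1.55, "ty": 2.57, "tz": -0.95, "rx": -0.6, "ry": -3.73, "rz": 0.15, "gripper": -1}, {"tx": -1.55, "ty": 2.57, "tz": -0.95, "rx": -0.6, "ry": -3.73, "rz": 0.15, "gripper": -1}, {"tx": -1.55, "ty": 2.57, "tz": -0.95, "rx": -0.6, "ry": -3.73, "rz": 0.15, "gripper": -1}, {"tx": -1.55, "ty": 2.57, "tz": -0.95, "rx": -0.6, "ry": -3.73, "rz": 0.15, "gripper": -1}, {"tx": 0, "ty": 0, "tz": 0, "rx": 0, "ry": 0, "rz": 0, "gripper": -1}, {"tx": 0, "ty": 0, "tz": 0, "rx": 0, "ry": 0, "rz": 0, "gripper": -1}]'

```text
clock: 21.45
eef_pos: [492.9, -154.4, 189.5]
tcp_rot: [-3.138, 0.001, 0.53]
contact_force: [0.2, 0.7, -0.2]
opening: 0.164
```

```bash
python3 g.py 493 -155.5 130 30.3 2
python3 - <<'E'
from h import *
p,d=r.grab_frame('side'); a=p[150:330,290:470,::-1]
q,d=r.grab_frame('top'); b=q[190:330,290:430,::-1]
cv2.imwrite('pics/v8.png',np.hstack([cv2.resize(x,(400,400),interpolation=cv2.INTER_CUBIC) for x in (a,b)]))
E
```

```text
[ 492.942 -154.45   189.514] [-179.798    0.029   30.379] q [-0.308  0.234  1.903  0.002  1.008  0.731] f [ 0.186  0.719 -0.155] 0.16434665865139747 21.45
N=2 shift cm [-0.023  0.055  2.976] turn deg [-0.101  0.015  0.04 ]
[array([ 493., -155.,  160.]), array([ 493., -156.,  130.])]
```

View pics/v8.png

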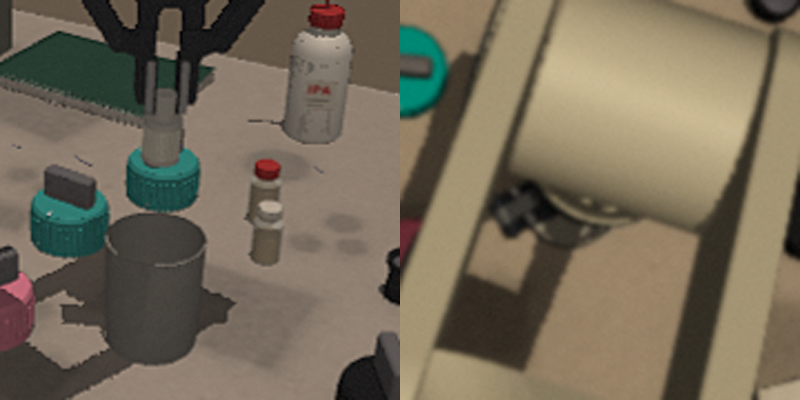

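Run:
```python
from h import *
for X in ((493,-155,88),(493,-155,0),(493,-154.4,170),(493,-154.4,197)):
    a,b=pix('side',np.array(X)); print(X,'crop',(b-290)*400/180,(a-150)*400/180)
```

```text
(493, -155, 88) crop 155.81911713734056 239.55374359286466
(493, -155, 0) crop 150.06479918016504 339.42388953294574
(493, -154.4, 170) crop 160.935002006279 136.07971723222028
(493, -154.4, 197) crop 163.0006881658158 99.67671799833764
```

Projection matches the picture (cartridge at about col 162, tub at about col 156), so they are aligned. Lowering now.

move_arm --increments '[{"tx": 0, "ty": 0.05, "tz": 2.5, "rx": 0, "ry": 0, "rz": 0, "gripper": -1}, {"tx": 0, "ty": 0.05, "tz": 2.5, "rx": 0, "ry": 0, "rz": 0, "gripper": -1}, {"tx": 0, "ty": 0, "tz": 2.5, "rx": 0, "ry": 0, "rz": 0, "gripper": -1}, {"tx": 0, "ty": 0, "tz": 1.8, "rx": 0, "ry": 0, "rz": 0, "gripper": -1}, {"tx": 0, "ty": 0, "tz": 0.8, "rx": 0, "ry": 0, "rz": 0, "gripper": -1}, {"tx": 0, "ty": 0, "tz": 0, "rx": 0, "ry": 0, "rz": 0, "gripper": -1}]'

```text
clock: 22.15
eef_pos: [492.2, -154.7, 88.3]
tcp_rot: [-3.137, 0.002, 0.531]
contact_force: [0.6, 0.1, 0.2]
opening: 0.163
```

move_arm --increments '[{"tx": 0, "ty": 0, "tz": 0, "rx": 0, "ry": 0, "rz": 0, "gripper": -0.45}, {"tx": 0, "ty": 0, "tz": 0, "rx": 0, "ry": 0, "rz": 0, "gripper": -0.45}, {"tx": 0, "ty": 0, "tz": 0, "rx": 0, "ry": 0, "rz": 0, "gripper": -0.45}, {"tx": 0, "ty": 0, "tz": -1, "rx": 0, "ry": 0, "rz": 0, "gripper": -0.45}, {"tx": 0, "ty": 0, "tz": -3, "rx": 0, "ry": 0, "rz": 0, "gripper": -0.45}, {"tx": 0, "ty": 0, "tz": -4, "rx": 0, "ry": 0, "rz": 0, "gripper": -0.45}, {"tx": 0, "ty": 0, "tz": -4, "rx": 0, "ry": 0, "rz": 0, "gripper": -0.45}, {"tx": 3, "ty": 0, "tz": -3, "rx": 0, "ry": 0, "rz": 0, "gripper": -0.45}, {"tx": 3, "ty": -4, "tz": -1, "rx": 0, "ry": 0, "rz": 0, "gripper": -0.45}, {"tx": 3, "ty": -4, "tz": 0, "rx": 0, "ry": 0, "rz": 0, "gripper": -0.45}, {"tx": 3, "ty": -4, "tz": 0, "rx": 0, "ry": 0, "rz": 0, "gripper": -0.45}, {"tx": 3, "ty": -4, "tz": 0, "rx": 0, "ry": 0, "rz": 0, "gripper": -0.45}]'

```text
clock: 23.35
eef_pos: [541.9, 59.0, 250.8]
tcp_rot: [-3.14, -0.001, 0.53]
contact_force: [0.8, -0.1, 0.4]
opening: 0.277
```

move_arm --increments '[{"tx": 3, "ty": -4, "tz": 0, "rx": 0, "ry": 0, "rz": 0, "gripper": -0.45}, {"tx": 2, "ty": -4, "tz": 0, "rx": 0, "ry": 0, "rz": 0, "gripper": -0.45}, {"tx": 0, "ty": 0, "tz": 0, "rx": 0, "ry": 0, "rz": 0, "gripper": -0.45}]'

```text
clock: 23.65
eef_pos: [544.2, 156.3, 250.5]
tcp_rot: [-3.138, -0.001, 0.535]
contact_force: [0.3, -0.2, -0.5]
opening: 0.276
```

Run:
```python
from h import *
p,d=r.grab_frame('side'); q,e=r.grab_frame('top')
a=p[150:370,220:520,::-1]; b=q[150:350,280:480,::-1]
cv2.imwrite('pics/v9.png',np.hstack([cv2.resize(a,(480,352)),cv2.resize(b,(320,352))]))
A,_,_=cloud('top',e)
k=(np.hypot(A[:,0]-493,A[:,1]+155)<22)&(A[:,2]<90); print('in tub z',np.percentile(A[k,2],[5,50,90,99]),k.sum())
C=A[(np.hypot(A[:,0]-485,A[:,1]+332)<45)&(A[:,2]>8)&(A[:,2]<120)]; print('cover z',np.percentile(C[:,2],[50,99]),C[C[:,2]>30].mean(0))
print([(round(o['confidence'],2),o['location']) for o in r.place_of('cartridge_knob','top')],r.sense()['eef_pos'])
```

```text
in tub z [ 0.40970372  5.18493413 51.45792649 55.51328612] 350
cover z [37.40479818 66.53262317] [ 482.5110752  -332.95939197   42.77069849]
[(0.57, [261.9, 348.3])] [544.32878046 151.32251516 250.03884421]
```

View pics/v9.png

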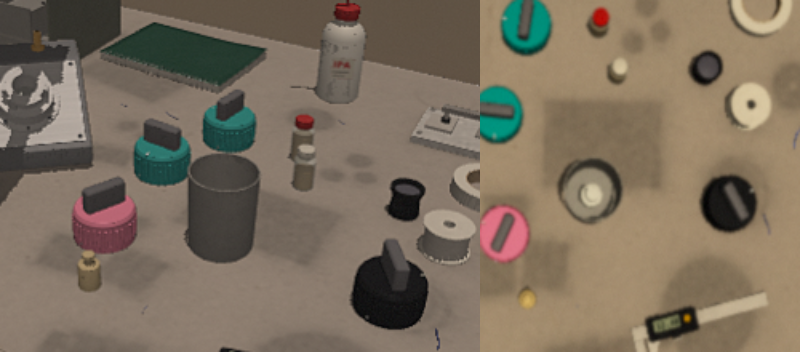

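The tub is standing with the white cartridge inside, at about (595,192) in the right part of the picture. The black cover is upright at about (728,203). The vials and the brass weight are unmoved, and the arm is clear.

```bash
python3 -c "
from rig import r
print(r.sign_off())"
```

```text
the job is handed in; nothing more can be done
None
```

The job is done and handed in at about 24 s on the robot's clock.

- **Cover:** I pressed it in at 11 to 14 N, with one brief touch of the hard bottom at about 25 N. I turned it anticlockwise about 81° until the torque began to rise at the stop, let it spring out and lifted it off along the axis. I set it upright on the clear patch; contact peaked at about 22 N.
- **Cartridge:** I drew it out by its knob along the neck's axis and let it go with the fingertips at the tub's rim, so it fell about 5 cm into the tub.

The last pictures and depth readings show:

- The cover stands upright, with its bar top at about 66 mm (63 mm expected).
- The cartridge stands in the tub, its knob top at about 55 mm.
- The tub is standing, and the two vials and the brass weight look undisturbed.
- The arm is clear of everything.

One disagreement: the measured tool position drifted by 2 to 3 mm against the commanded one during some turns and moves. I corrected for it and it caused no trouble.

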